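Strip and scrape the meal filler's dosing bar

TASK

Strip the steel dosing bar for washing: unclip every nozzle that is fitted, holding its release button in while you pull it straight up, and put them all in the wash pan. When the last one is in, take the scraper and draw its sprung tip along the dark seam on the bar's top, lightly pressed on and at about 2 to 3 cm per second, following the jog, from the end at the robot's left to the end at its right. Then stand the scraper upright on the rubber mat again, and leave the kitchen things round about where they are.

Things in the scene. Friction and masses are not known exactly. Their poses are not given: they have to be found in the camera images.
- bar: Steel dosing bar, fixed, 110 (x) x 300 (y) x 50 mm high, lying across the robot's front. Origin: centre of its underside, z up; -x side faces the robot. Four square sockets in its top at x = +20, y = +114, +38, -38, -114 mm, floors at z = 26. On the robot's side of its flat top (z = 50) a dark rubber seam, 6 mm wide, flush, with a V jog in the middle: seam_0 to seam_6 joined straight.
- nozzle_a: White clip-on nozzle, 100 mm tall, 0.12 kg; may be absent. Origin: centre of its foot's underside, z up. Foot 26 x 26 mm (z 0 to 26), body 34 (x) x 36 (y) mm (z 26 to 70), round taper 30 to 16 mm (z 70 to 100). Release button on its +x side (see button_a). Starts clipped in any one of the bar's sockets, axes parallel to the bar's. Comes straight up (+z), 24 mm deep, only while the button is held in.
- nozzle_b: White clip-on nozzle, 100 mm tall, 0.12 kg; may be absent. Origin: centre of its foot's underside, z up. Foot 26 x 26 mm (z 0 to 26), body 34 (x) x 36 (y) mm (z 26 to 70), flat fan tip 14 x 32 mm (z 70 to 100). Release button on its +x side (see button_a). Starts clipped in any one of the bar's sockets, axes parallel to the bar's. Comes straight up (+z), 24 mm deep, only while the button is held in.
- nozzle_c: White clip-on nozzle, 100 mm tall, 0.12 kg; may be absent. Origin: centre of its foot's underside, z up. Foot 26 x 26 mm (z 0 to 26), body 34 (x) x 36 (y) mm (z 26 to 70), round taper 30 to 16 mm (z 70 to 100). Release button on its +x side (see button_a). Starts clipped in any one of the bar's sockets, axes parallel to the bar's. Comes straight up (+z), 24 mm deep, only while the button is held in.
- nozzle_d: White clip-on nozzle, 100 mm tall, 0.12 kg; may be absent. Origin: centre of its foot's underside, z up. Foot 26 x 26 mm (z 0 to 26), body 34 (x) x 36 (y) mm (z 26 to 70), flat fan tip 14 x 32 mm (z 70 to 100). Release button on its +x side (see button_a). Starts clipped in any one of the bar's sockets, axes parallel to the bar's. Comes straight up (+z), 24 mm deep, only while the button is held in.
- button_a (a joint): Sprung grey release button of nozzle_a (all four nozzles are alike): 0 out, 0.0068 m fully in. 14 mm wide, nozzle z 42 to 64 (middle 53), 7 mm proud of the +x face (to x = +24); about 8 N to push flush. It carries the catch at the foot. A grip across the nozzle's x at z = 53, one finger on the button, one on the back, holds it in and lifts the nozzle at once.
- pan: Loose aluminium wash pan, open on top, 220 (x) x 200 (y) x 40 mm, walls and floor 4 mm, 0.9 kg. Origin: centre of its underside, z up.
- mat: Thin grey-green rubber tool mat, fixed, 200 x 200 x 3 mm. Origin: centre of its underside, z up.
- scraper: Seam scraper standing on its foot plate on the mat, 0.24 kg. Origin: on its underside, x forward, z up. Foot plate 70 x 56 x 6 mm, x -55 to +15; black handle bar along x, 20 mm wide, x -65 to +35, z 36 to 60, to be pinched across y near x = -12 (its balance point); in front at x = +45 a 20 mm housing (z 14 to 60) with a thin (8 mm) sprung tip pointing down.
- scraper_point (a point): Lower end of the scraper's sprung tip, at (45, 0, joint value) mm in the scraper's frame.
- scraper_tip (a joint): Travel of the sprung tip, in m: -0.008 when it hangs free (8 mm below the foot plate), 0 when pushed up level with the foot plate (as it stands), at most +0.004. Spring 60 N/m, about 0.24 N at -0.008 and 0.7 N at 0.
- seam_0 (a point): Left (+y) end of the seam, where scraping begins, on the bar's top at bar (x, y) = (-42, 135) mm.
- seam_1 (a point): Seam point 1, on the bar's top at bar (x, y) = (-42, 90) mm.
- seam_2 (a point): Seam point 2, on the bar's top at bar (x, y) = (-42, 45) mm.
- seam_3 (a point): Seam point 3, on the bar's top at bar (x, y) = (-22, 0) mm.
- seam_4 (a point): Seam point 4, on the bar's top at bar (x, y) = (-42, -45) mm.
- seam_5 (a point): Seam point 5, on the bar's top at bar (x, y) = (-42, -90) mm.
- seam_6 (a point): Right (-y) end of the seam, where scraping stops, on the bar's top at bar (x, y) = (-42, -135) mm.
- salt_shaker: Bystander: steel shaker 50 mm across, 80 mm high, beyond the bar on the left. Origin under its centre.
- spice_jar: Bystander: amber jar 60 mm across, 80 mm high, beyond the bar on the right. Origin under its centre.
- ramekin: Bystander: small white bowl, 72 mm across, 38 mm high, on the robot's side of the bar. Origin under its centre.

How it is judged:
By the outcome, as a careful person would: the job done as asked, in the order asked, and still so for the second after the job is handed in, with the robot touching nothing.
Of nozzle_a, nozzle_b, nozzle_c, nozzle_d only 2 to 4 are there at a start; the rules pass over those that are not, and their reading is None.
At some moment in a run one of pan, scraper may be knocked a few centimetres aside while the robot is not near it.
It also fails if it takes over 210 s, if anything falls off the work surface, if the arm or the gripper's body presses on something with over 40 N, if the wrist force passes 120 N, or if a joint passes its speed limit or range.

ROBOT

A 7-joint arm with a two-finger parallel gripper is mounted at the origin on the work surface. World frame = base frame: x ahead of the robot, y to its left, z up, the work surface at z = 0. Lengths are in m, angles in rad, forces in N, time in s.
With the tool pointing down it reaches from about 0.35 to 0.9 m from the base axis. Payload 8.1 kg.
Tool frame: the origin (TCP) lies at the very end of the fingers, on their centre line; the grasp point (between the pads) lies 19 mm behind it; z points along the fingers, y is the direction in which the jaws open and shut (so a half turn about z gives the same grasp; the last joint's range is limited). The gripper opens to 92 mm and grips with 3 to 60 N. Pads are 19 mm wide; open, the fingers measure 130 mm over their backs; the gripper's body (75 mm by 190 mm) begins 47 mm behind the grasp point.
Start: joints at [1.004, 0.434, 0.025, 1.573, -0.012, 1.134, -0.075], TCP at [0.28, -0.559, 0.227] pointing down, gripper open.
Joint ranges: [-2.62, 2.62], [-0.44, 2.09], [-1.27, 1.32], [0.08, 2.57], [-1.32, 4.46], [0.12, 2], [-2.74, 2.74]. Speed limits (rad/s): [2.22, 2.22, 3.01, 3.01, 3.14, 3.14, 3.14].

INTERFACE

Orientations are given as a rotation vector (axis times angle).
In Python, from cell import observe, get_image, sign_off gives the robot as it stands.
- The arm moves only by the tool arm_command, never from a script. Its argument "deltas" is a list of rows, each an object with "xyz": the shift along the tool's x, y, z in cm, a list of three; "turn": the turn about the tool's z in degrees; "jaw": the closure in counts, from 0 (fully open) to 255 (shut). A call has 1 to 5 rows; each row is the pose to reach, as a shift and turn from the pose measured when the call began, along the tool's axes at that moment; what a row does not reach only later rows make up. A row lasts 1/12 s, in which the tool goes at most 41.7 mm and 7.16 degrees, less where a joint would pass 70% of its speed; a pose out of reach is approached as far as the arm can. A call with a gripper value outside its range is refused whole. The fingers move at their own pace and stop on an object; "force" is the grip in N (left out, the last holds). Time passes only in rows, so rows that repeat a pose let the fingers close. It gives the time, the measured TCP pose, the force and the opening at its end, in the units of the state.
- observe(): the state, without advancing time (a new reading comes with each control period).
- get_image(name): name is "scene" or "top" or "wrist"; returns a dict with "frame" (384x512x3 uint8, red, green, blue), "depth" (384x512 float32, m along the optical axis (not along the pixel's ray), 0 where there is no reading), "camera_matrix" (3x3 intrinsics, pixels), "cam_to_world" (4x4, takes a point from camera to world coordinates). Camera axes: x right, y up, looking along -z (the intrinsics and any distortion apply to the point x, -y, -z); pixel columns grow to the right and rows downward; lengths in m; the calibration is good to about 2 mm. A picture is of the moment at which its call begins.
- sign_off(): hands the job in, once; it reports no verdict.
The state is a dict: "clock": time; "joints": joint angles; "dq": joint speeds; "joint_efforts": joint torques, N m; "position": TCP position; "ee_rot": TCP orientation; "force": force on the tool from outside, world axes, zero at the start; "ft_torque": the same for the moment, N m; "width": opening from 0.0 (shut) to 1.0 (fully open).
Only numpy, scipy, OpenCV 4.12 (cv2) and the standard library are available. Lean on these libraries where they do the work, as an engineer would, in place of code of your own. Each camera call takes 0.05 s, during which the arm holds its last target.

## Working session

There is one attempt and no reset: what is moved stays moved. The work goes in short steps, Python scripts to look and compute and a tool call to move; the robot and the scene stay as the last step left them, time stands still between calls to the robot, and variables do not carry over. Pictures are saved under pics/ and viewed, and the job is handed in when it is done.

Besides the shell and the picture viewer there is one more tool, called after ">>>" in YAML: its name, and indented under it one key for each argument. arm_command: Moves the arm, as the interface text tells. Its arguments: {"type":"object","properties":{"deltas":{"type":"array","items":{"type":"object","properties":{"xyz":{"type":"array","items":{"type":"number"}},"turn":{"type":"number"},"jaw":{"type":"number"}}}},"force":{"type":"number"}},"required":["deltas"]}

```bash
mkdir -p pics; ls
cat > h.py <<'E'
import numpy as np, cv2
from cell import observe, get_image, sign_off
from scipy.spatial.transform import Rotation as R
def snap(name,fn):
    d=get_image(name); cv2.imwrite('pics/'+fn,cv2.cvtColor(d['frame'],cv2.COLOR_RGB2BGR)); np.savez('/tmp/'+name,**d); return d
def cloud(d):
    K=np.array(d['camera_matrix']);Z=d['depth'];h,w=Z.shape
    u,v=np.meshgrid(np.arange(w),np.arange(h))
    x=(u-K[0,2])/K[0,0]*Z;y=(v-K[1,2])/K[1,1]*Z
    P=np.stack([x,-y,-Z,np.ones_like(Z)],-1)@np.array(d['cam_to_world']).T
    P=P[...,:3]; P[Z==0]=np.nan
    return P
def st():
    o=observe(); r=R.from_rotvec(o['ee_rot']).as_matrix()
    print('t',round(o['clock'],3),'p',np.round(o['position'],4),'F',np.round(o['force'],2),'w',round(float(o['width']),3),'q',np.round(o['joints'],2));print(np.round(r,3))
    return o,r
E
python3 - <<'E'
from h import *
st()
for n in('scene','top','wrist'):
    d=snap(n,n+'0.png');print(d['camera_matrix'],np.round(d['cam_to_world'],3),{k for k in d})
E
```

```text
pics
t 0.0 p [ 0.2793 -0.5586  0.2259] F [-0.15 -0.29 -0.05] w 0.998 q [ 1.    0.44  0.02  1.57 -0.01  1.13 -0.08]
[[ 0.894  0.447 -0.001]
 [ 0.447 -0.894  0.001]
 [-0.    -0.002 -1.   ]]
[[421.72756332   0.         256.84999375]
 [  0.         421.72756332 190.19966031]
 [  0.           0.           1.        ]] [[-0.503 -0.665  0.551  1.115]
 [ 0.864 -0.382  0.328  0.332]
 [-0.007  0.642  0.767  0.856]
 [ 0.     0.     0.     1.   ]] {'cam_to_world', 'camera_matrix', 'depth', 'frame'}
[[420.46316367   0.         250.88354851]
 [  0.         420.46316367 180.8742806 ]
 [  0.           0.           1.        ]] [[ 0.029  0.996 -0.088  0.455]
 [-1.     0.029 -0.004 -0.008]
 [-0.002  0.088  0.996  1.302]
 [ 0.     0.     0.     1.   ]] {'cam_to_world', 'camera_matrix', 'depth', 'frame'}
[[340.34829978   0.         251.88414058]
 [  0.         340.34829978 197.26852084]
 [  0.           0.           1.        ]] [[ 0.448  0.853  0.267  0.354]
 [-0.894  0.428  0.132 -0.521]
 [-0.002 -0.298  0.955  0.384]
 [ 0.     0.     0.     1.   ]] {'cam_to_world', 'camera_matrix', 'depth', 'frame'}
```

View pics/top0.png

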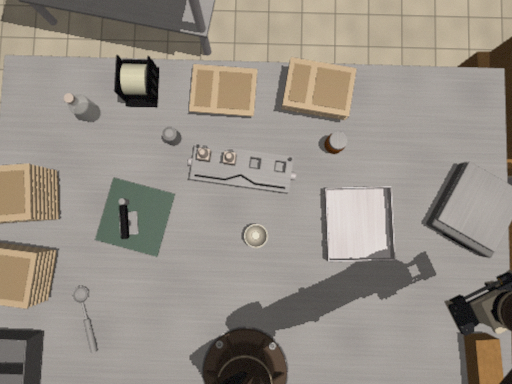

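View pics/scene0.png

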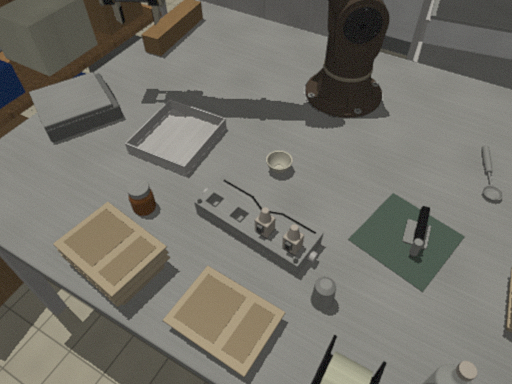

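Run:
```python
from h import *
for n in('top','scene'):
    d=np.load(f'/tmp/{n}.npz');P=cloud(d)
    big=cv2.resize(cv2.cvtColor(d['frame'],cv2.COLOR_RGB2BGR)[120:280,80:410] if n=='top' else cv2.cvtColor(d['frame'],cv2.COLOR_RGB2BGR)[80:330,110:480],None,fx=2.1,fy=2.1,interpolation=cv2.INTER_CUBIC); cv2.imwrite(f'pics/{n}0b.png',big)
    def rect(box,z0,z1,nm):
        m=(P[...,0]>box[0])&(P[...,0]<box[1])&(P[...,1]>box[2])&(P[...,1]<box[3])&(P[...,2]>z0)&(P[...,2]<z1)
        q=P[m]; r=cv2.minAreaRect((q[:,:2]*1000).astype(np.float32)); print(n,nm,len(q),np.round(r[0],1),np.round(r[1],1),round(r[2],2),'z',np.median(q[:,2]).round(4),'mean',q.mean(0).round(4))
        return q
    rect((.38,.62,-.2,.25),.044,.054,'bar')
    rect((.38,.62,-.2,.25),.09,.13,'noz')
    rect((.38,.62,.085,.25),.08,.13,'nozL')
    rect((.38,.62,-.1,.085),.08,.13,'nozR')
    rect((.25,.55,-.5,-.18),.03,.05,'pan')
    rect((.25,.55,.2,.5),.03,.07,'scraper')
    rect((.25,.55,.2,.5),.001,.012,'mat?')
    rect((.2,.4,-.1,.15),.01,.05,'ram')
    rect((.5,.7,.15,.3),.06,.1,'salt')
    rect((.5,.7,-.3,-.15),.06,.1,'jar')
```

```text
top bar 2049 [592.9  30.1] [299.8  84.5] 83.99 z 0.0495 mean [0.5834 0.0208 0.0495]
top noz 31 [617.2  65. ] [35.2  7.6] 82.78 z 0.096 mean [0.6166 0.0626 0.0971]
top nozL 0 [0. 0.] [0. 0.] 0.0 z nan mean [nan nan nan]
top nozR 37 [617.1  65. ] [35.2  7.6] 83.34 z 0.095 mean [0.6163 0.0632 0.0955]
top pan 391 [ 446.6 -330.6] [214.1 201.7] 3.07 z 0.0381 mean [ 0.4182 -0.3366  0.0377]
top scraper 339 [444.5 372.2] [118.2  21.8] 7.2 z 0.0613 mean [0.4441 0.3702 0.059 ]
top mat? 4275 [400.  349.9] [299.9 299.7] 0.06 z 0.0031 mean [0.4154 0.3485 0.0035]
top ram 154 [384.1 -20.2] [29.6 65.7] 1.59 z 0.026 mean [ 0.385  -0.0205  0.026 ]
top salt 119 [669.1 204.2] [135.8  30.6] 60.46 z 0.076 mean [0.68   0.2265 0.0777]
top jar 183 [ 683.3 -254.2] [51.  32.7] 88.61 z 0.0789 mean [ 0.6848 -0.2527  0.0783]
scene bar 2297 [591.9  27.6] [302.8  85.1] 83.77 z 0.0503 mean [0.5817 0.0157 0.0502]
scene noz 8 [617.4  74.5] [12.8  3.1] 85.38 z 0.0953 mean [0.6176 0.0746 0.0952]
scene nozL 0 [0. 0.] [0. 0.] 0.0 z nan mean [nan nan nan]
scene nozR 10 [617.4  74.6] [13.   3.1] 85.38 z 0.0953 mean [0.618  0.0759 0.093 ]
scene pan 551 [ 446.  -332.4] [218.2 204.4] 2.86 z 0.0371 mean [ 0.415  -0.3323  0.0367]
scene scraper 476 [446.  371.3] [122.5  20.4] 6.96 z 0.0623 mean [0.4561 0.3714 0.0592]
scene mat? 6752 [399.9 350. ] [299.9 299.9] 89.95 z 0.0029 mean [0.4355 0.3548 0.0033]
scene ram 251 [384.1 -22.1] [31.2 70.1] 0.37 z 0.0258 mean [ 0.3841 -0.0259  0.0257]
scene salt 221 [670.2 203. ] [134.1  30.4] 60.37 z 0.079 mean [0.669  0.202  0.0801]
scene jar 221 [ 682.4 -256.4] [54.4 34.8] 89.65 z 0.08 mean [ 0.6862 -0.2526  0.0786]
  return _methods._mean(a, axis=axis, dtype=dtype,
  ret = ret.dtype.type(ret / rcount)
<stdin>:7: RuntimeWarning: Mean of empty slice.
  ret = um.true_divide(
```

```bash
sleep 0
```

```text
(no output)
```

View pics/top0b.png

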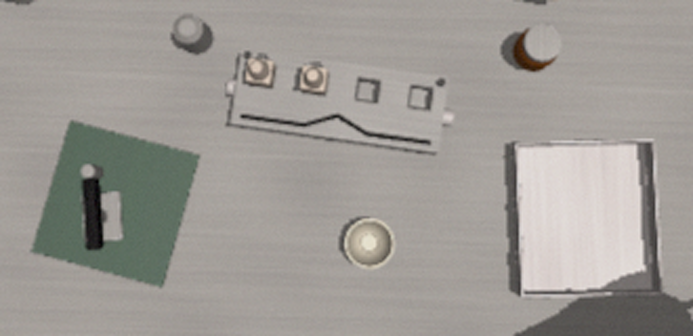

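View pics/scene0b.png

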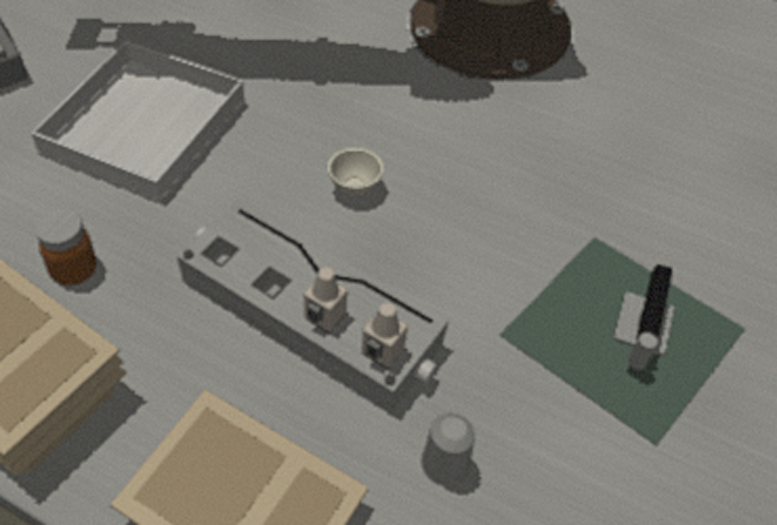

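```bash
cat > fit.py <<'E'
from h import *
def barfit(names=('top','scene')):
    out=[]
    for n in names:
        d=np.load(f'/tmp/{n}.npz');P=cloud(d)
        m=(P[...,0]>.45)&(P[...,0]<.72)&(P[...,1]>-.2)&(P[...,1]<.25)&(P[...,2]>.044)&(P[...,2]<.054)
        m=cv2.morphologyEx(m.astype(np.uint8),cv2.MORPH_OPEN,np.ones((3,3),np.uint8))>0
        nn,lab,sts,_=cv2.connectedComponentsWithStats(m.astype(np.uint8)); k=1+np.argmax(sts[1:,4]); q=P[lab==k]
        r=cv2.minAreaRect((q[:,:2]*1000).astype(np.float32)); print(n,r,np.median(q[:,2]))
        # dark seam
        g=d['frame'].astype(int).sum(-1); 
        mm=(lab==k); s=mm&(g<150); 
        out.append((r,P[s],q))
    return out
E
python3 - <<'E'
from fit import *
for r,s,q in barfit():
    a=r[2]-90; yaw=np.radians(a); c=np.array(r[0])/1000
    Rm=np.array([[np.cos(yaw),-np.sin(yaw)],[np.sin(yaw),np.cos(yaw)]])
    b=(s[:,:2]-c)@Rm*1000
    print('yaw',a,'seam pts',len(b)); 
    for y0 in(-120,-90,-60,0,60,90,120):
        k=abs(b[:,1]-y0)<10; print(y0,b[k].mean(0).round(1) if k.any() else None, k.sum())
    for yy in(114,38,-38,-114): print(c+Rm@np.array([.02,yy/1000]))
E
```

```text
top ((606.4324340820312, 28.332107543945312), (299.25018310546875, 110.29500579833984), 83.60189056396484) 0.04944912944445112
scene ((606.6069946289062, 25.892623901367188), (302.60150146484375, 113.22553253173828), 83.46986389160156) 0.05029626538723736
yaw -6.398109436035156 seam pts 51
-120 [ -42.9 -125.5] 4
-90 [-42.9 -88.5] 4
-60 [-43.1 -60.1] 5
0 [-24.8  -0.7] 5
60 [-43.   62.4] 4
90 [-42.9  88.9] 4
120 [-42.9 120.6] 4
[0.63901159 0.13939335]
[0.63054244 0.06386671]
[ 0.62207329 -0.01165994]
[ 0.61360415 -0.08718658]
yaw -6.5301361083984375 seam pts 85
-120 [ -44.2 -120. ] 5
-90 [-42.7 -89. ] 5
-60 [-43.4 -59.3] 5
0 [-27.8  -8.3] 1
60 [-43.3  61.1] 8
90 [-44.2  89.8] 9
120 [-43.6 120.9] 9
[0.63944198 0.1368785 ]
[0.63079882 0.06137157]
[ 0.62215566 -0.01413535]
[ 0.6135125  -0.08964228]
```

```bash
cat > plan.py <<'E'
from h import *
import sys
# usage: plan.py x y z heading(tool y, deg)
def plan(x,y,z,hd):
    o,r=st(); h=np.degrees(np.arctan2(r[1,1],r[0,1]))
    d=r.T@(np.array([x,y,z])-np.array(o['position']))*100
    t=-((hd-h+180)%360-180)
    print('heading',round(h,2),'delta cm',np.round(d,2),'turn',round(t,2),'rows>=',round(np.linalg.norm(d)/4.17,1),round(abs(t)/7.16,1))
if __name__=='__main__': plan(*map(float,sys.argv[1:5]))
E
python3 plan.py 0.631 0.063 0.2 -6.45
```

```text
t 0.15 p [ 0.2794 -0.5586  0.2261] F [-0.2   0.48 -0.18] w 1.0 q [ 1.    0.44  0.02  1.57 -0.01  1.13 -0.08]
[[ 0.894  0.447 -0.001]
 [ 0.447 -0.894  0.001]
 [-0.    -0.001 -1.   ]]
heading -63.43 delta cm [ 59.25 -39.87   2.66] turn -56.98 rows>= 17.1 8.0
```

>>> arm_command:
  deltas:
    - {"xyz": [3.2, -2.1, 0], "turn": -6}
    - {"xyz": [6.4, -4.3, 0], "turn": -12}
    - {"xyz": [9.6, -6.5, 0], "turn": -18}
    - {"xyz": [12.8, -8.6, 0], "turn": -24}
    - {"xyz": [16, -10.8, 0], "turn": -30}

```text
schema error: expected keys xyz, turn, jaw
```

```bash
python3 plan.py 0.631 0.063 0.2 -6.45
```

```text
t 0.15 p [ 0.2794 -0.5586  0.2261] F [-0.2   0.48 -0.18] w 1.0 q [ 1.    0.44  0.02  1.57 -0.01  1.13 -0.08]
[[ 0.894  0.447 -0.001]
 [ 0.447 -0.894  0.001]
 [-0.    -0.001 -1.   ]]
heading -63.43 delta cm [ 59.25 -39.87   2.66] turn -56.98 rows>= 17.1 8.0
```

>>> arm_command:
  deltas:
    - {"xyz": [3.2, -2.1, 0], "turn": -6, "jaw": 0}
    - {"xyz": [6.4, -4.3, 0], "turn": -12, "jaw": 0}
    - {"xyz": [9.6, -6.5, 0], "turn": -18, "jaw": 0}
    - {"xyz": [12.8, -8.6, 0], "turn": -24, "jaw": 0}
    - {"xyz": [16, -10.8, 0], "turn": -30, "jaw": 0}

```text
clock: 0.57
position: [0.3746, -0.3888, 0.2261]
ee_rot: [-2.762, -1.495, 0.0]
force: [1.1, 0.2, -0.5]
width: 1.003
```

```bash
python3 plan.py 0.631 0.063 0.2 -6.45
```

```text
t 0.567 p [ 0.3746 -0.3888  0.2261] F [ 1.09  0.21 -0.53] w 1.003 q [ 0.83  0.31 -0.16  1.77  0.05  1.07  0.07]
[[ 0.547  0.837 -0.001]
 [ 0.837 -0.547  0.001]
 [ 0.    -0.001 -1.   ]]
heading -33.15 delta cm [51.85 -3.24  2.64] turn -26.7 rows>= 12.5 3.7
```

>>> arm_command:
  deltas:
    - {"xyz": [3.7, -0.2, 0.2], "turn": -5, "jaw": 0}
    - {"xyz": [7.4, -0.5, 0.4], "turn": -10, "jaw": 0}
    - {"xyz": [11.1, -0.7, 0.6], "turn": -15, "jaw": 0}
    - {"xyz": [14.8, -0.9, 0.8], "turn": -20, "jaw": 0}
    - {"xyz": [18.5, -1.2, 1], "turn": -26.7, "jaw": 0}

```text
clock: 0.98
position: [0.4662, -0.2257, 0.2161]
ee_rot: [-2.338, -2.096, 0.0]
force: [0.2, -0.1, 0.2]
width: 1.0
```

```bash
python3 plan.py 0.631 0.063 0.2 -6.45
```

```text
t 0.983 p [ 0.4662 -0.2257  0.2161] F [ 0.21 -0.06  0.21] w 1.0 q [ 0.61  0.3  -0.33  1.82  0.11  1.04  0.13]
[[ 0.109  0.994 -0.001]
 [ 0.994 -0.109  0.001]
 [ 0.001 -0.001 -1.   ]]
heading -6.24 delta cm [30.49 13.24  1.63] turn 0.21 rows>= 8.0 0.0
```

>>> arm_command:
  deltas:
    - {"xyz": [3.1, 1.3, 0.1], "turn": 0.2, "jaw": 0}
    - {"xyz": [6.2, 2.6, 0.2], "turn": 0.2, "jaw": 0}
    - {"xyz": [9.3, 4.0, 0.4], "turn": 0.2, "jaw": 0}
    - {"xyz": [12.4, 5.3, 0.5], "turn": 0.2, "jaw": 0}
    - {"xyz": [15.5, 6.6, 0.7], "turn": 0.2, "jaw": 0}

```text
clock: 1.4
position: [0.5492, -0.0774, 0.2091]
ee_rot: [-2.342, -2.092, 0.0]
force: [0.4, -0.2, -0.2]
width: 1.001
```

>>> arm_command:
  deltas:
    - {"xyz": [3.5, 1.5, 0.2], "turn": 0, "jaw": 0}
    - {"xyz": [7.0, 3.0, 0.4], "turn": 0, "jaw": 0}
    - {"xyz": [10.5, 4.5, 0.6], "turn": 0, "jaw": 0}
    - {"xyz": [13.5, 6.0, 0.8], "turn": 0, "jaw": 0}
    - {"xyz": [15, 6.6, 0.9], "turn": 0, "jaw": 0}

```text
clock: 1.82
position: [0.6327, 0.0694, 0.1995]
ee_rot: [-2.336, -2.096, -0.002]
force: [-0.4, -0.7, 0.2]
width: 0.999
```

```bash
python3 - <<'E'
from h import *
d=snap('wrist','w1.png');P=cloud(d)
m=(P[...,2]>.09)&(P[...,2]<.13)
print(np.round(d['cam_to_world'],3))
m=(P[...,2]>.085)&(P[...,2]<.1)&(P[...,0]>.55)&(P[...,0]<.7)
n,l,s,c=cv2.connectedComponentsWithStats(m.astype(np.uint8))
for k in range(1,n):
    if s[k,4]>80: q=P[l==k];print(s[k],cv2.minAreaRect((q[:,:2]*1000).astype(np.float32)),q.mean(0))
E
python3 plan.py 0.631 0.063 0.2 -6.45
```

```text
[[ 0.994  0.103  0.033  0.643]
 [-0.108  0.95   0.293  0.151]
 [-0.001 -0.295  0.956  0.358]
 [ 0.     0.     0.     1.   ]]
[ 226   84   55   49 1214] ((642.9686889648438, 139.26307678222656), (35.04802703857422, 41.65374755859375), 83.82918548583984) [0.64235169 0.1402436  0.09489396]
[228 180  50  45 993] ((634.5960083007812, 64.57904052734375), (35.353858947753906, 40.91215133666992), 82.97785186767578) [0.63448383 0.06989546 0.09424952]
t 1.867 p [0.6329 0.0713 0.1993] F [ 0.58  3.16 -0.02] w 1.001 q [ 0.07  0.51 -0.39  1.55  0.2   1.12 -0.48]
[[ 0.106  0.994 -0.001]
 [ 0.994 -0.106  0.005]
 [ 0.004 -0.001 -1.   ]]
heading -6.1 delta cm [-0.85 -0.1  -0.07] turn 0.35 rows>= 0.2 0.0
```

View pics/w1.png

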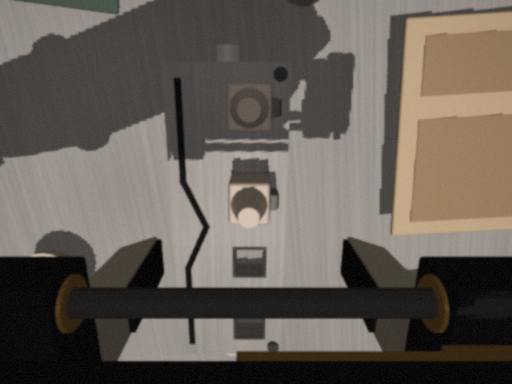

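>>> arm_command:
  deltas:
    - {"xyz": [-0.65, -0.1, 2], "turn": 0.35, "jaw": 0}
    - {"xyz": [-0.65, -0.1, 4], "turn": 0.35, "jaw": 0}
    - {"xyz": [-0.65, -0.1, 6], "turn": 0.35, "jaw": 0}
    - {"xyz": [-0.65, -0.1, 6], "turn": 0.35, "jaw": 0}

```text
clock: 2.2
position: [0.6284, 0.0636, 0.1351]
ee_rot: [-2.338, -2.088, 0.006]
force: [-1.1, 0.2, -0.6]
width: 0.999
```

```bash
python3 plan.py 0.631 0.0645 0.063 -6.45;python3 - <<'E'
from h import *
d=snap('wrist','w2.png');P=cloud(d)
m=(P[...,2]>.085)&(P[...,2]<.1)&(P[...,0]>.55)&(P[...,0]<.7)
n,l,s,c=cv2.connectedComponentsWithStats(m.astype(np.uint8))
for k in range(1,n):
    if s[k,4]>80: q=P[l==k];print(s[k],cv2.minAreaRect((q[:,:2]*1000).astype(np.float32)),q.mean(0))
E
```

```text
t 2.2 p [0.6284 0.0636 0.1351] F [-1.12  0.23 -0.64] w 0.999 q [ 0.07  0.57 -0.38  1.63  0.23  1.   -0.5 ]
[[ 0.113  0.994 -0.008]
 [ 0.994 -0.113  0.003]
 [ 0.002 -0.008 -1.   ]]
heading -6.48 delta cm [0.11 0.31 7.21] turn -0.03 rows>= 1.7 0.0
[ 223   69   74   66 2136] ((643.0243530273438, 139.06671142578125), (35.64240264892578, 41.76567077636719), 83.5704574584961) [0.64218824 0.13997443 0.09486496]
[ 226  196   66   57 1652] ((634.5726318359375, 64.70848083496094), (35.37930679321289, 41.75909423828125), 83.77739715576172) [0.63434825 0.07115851 0.09408379]
```

View pics/w2.png

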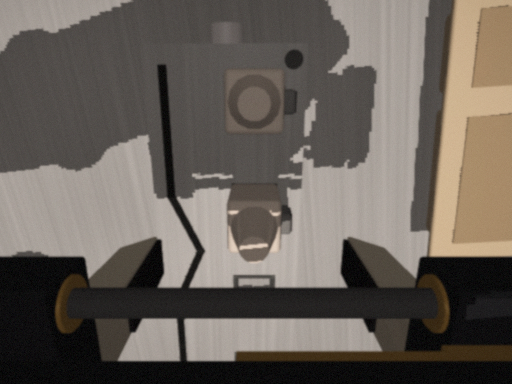

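>>> arm_command:
  deltas:
    - {"xyz": [0.1, 0.3, 2.4], "turn": 0, "jaw": 0}
    - {"xyz": [0.1, 0.3, 4.8], "turn": 0, "jaw": 0}
    - {"xyz": [0.1, 0.3, 7.0], "turn": 0, "jaw": 0}
    - {"xyz": [0.1, 0.3, 7.2], "turn": 0, "jaw": 0}
    - {"xyz": [0.1, 0.3, 7.2], "turn": 0, "jaw": 0}

```text
clock: 2.67
position: [0.6318, 0.0644, 0.0655]
ee_rot: [-2.339, -2.087, 0.005]
force: [-0.5, 0.0, 1.1]
width: 1.003
```

```bash
python3 plan.py 0.631 0.0645 0.063 -6.45
```

```text
t 2.667 p [0.6318 0.0644 0.0655] F [-0.54  0.03  1.1 ] w 1.003 q [ 0.05  0.65 -0.36  1.68  0.27  0.87 -0.53]
[[ 0.113  0.994 -0.007]
 [ 0.994 -0.113  0.003]
 [ 0.002 -0.007 -1.   ]]
heading -6.5 delta cm [ 0.   -0.08  0.25] turn -0.05 rows>= 0.1 0.0
```

>>> arm_command:
  deltas:
    - {"xyz": [0, -0.05, 0.3], "turn": 0, "jaw": 80}
    - {"xyz": [0, -0.05, 0.3], "turn": 0, "jaw": 255}
    - {"xyz": [0, -0.05, 0.3], "turn": 0, "jaw": 255}
    - {"xyz": [0, -0.05, 0.3], "turn": 0, "jaw": 255}
    - {"xyz": [0, -0.05, 0.3], "turn": 0, "jaw": 255}
  force: 30

```text
clock: 3.08
position: [0.6317, 0.0645, 0.0634]
ee_rot: [-2.339, -2.088, 0.004]
force: [0.1, -1.2, 0.3]
width: 0.686
```

>>> arm_command:
  deltas:
    - {"xyz": [0, 0, 0], "turn": 0, "jaw": 255}
    - {"xyz": [0, 0, 0], "turn": 0, "jaw": 255}
    - {"xyz": [0, 0, 0], "turn": 0, "jaw": 255}
    - {"xyz": [0, 0, 0], "turn": 0, "jaw": 255}
    - {"xyz": [0, 0, 0], "turn": 0, "jaw": 255}
  force: 30

```text
clock: 3.5
position: [0.6306, 0.0648, 0.0635]
ee_rot: [-2.338, -2.087, 0.006]
force: [-6.1, 0.9, 6.5]
width: 0.366
```

```bash
python3 plan.py 0.631 0.0645 0.063 -6.45
```

```text
t 3.5 p [0.6306 0.0648 0.0635] F [-6.05  0.86  6.52] w 0.366 q [ 0.05  0.65 -0.35  1.69  0.27  0.86 -0.53]
[[ 0.113  0.994 -0.008]
 [ 0.994 -0.113  0.003]
 [ 0.002 -0.008 -1.   ]]
heading -6.49 delta cm [-0.02  0.04  0.05] turn -0.04 rows>= 0.0 0.0
```

>>> arm_command:
  deltas:
    - {"xyz": [0, 0, 0], "turn": 0, "jaw": 255}
    - {"xyz": [0, 0, -0.5], "turn": 0, "jaw": 255}
    - {"xyz": [0, 0, -1.0], "turn": 0, "jaw": 255}
    - {"xyz": [0, 0, -1.5], "turn": 0, "jaw": 255}
    - {"xyz": [0, 0, -2.0], "turn": 0, "jaw": 255}

```text
clock: 3.92
position: [0.6308, 0.0647, 0.084]
ee_rot: [-2.338, -2.087, 0.006]
force: [-1.4, 0.1, -2.2]
width: 0.37
```

>>> arm_command:
  deltas:
    - {"xyz": [0, 0, -1], "turn": 0, "jaw": 255}
    - {"xyz": [0, 0, -2.5], "turn": 0, "jaw": 255}
    - {"xyz": [0, 0, -5], "turn": 0, "jaw": 255}
    - {"xyz": [0, 0, -8], "turn": 0, "jaw": 255}
    - {"xyz": [0, 0, -11], "turn": 0, "jaw": 255}

```text
clock: 4.33
position: [0.6314, 0.0643, 0.1959]
ee_rot: [-2.338, -2.087, 0.006]
force: [1.3, 0.6, -0.3]
width: 0.369
```

```bash
python3 - <<'E'
from h import *
st(); snap('wrist','w3.png'); d=snap('top','t3.png');P=cloud(d)
m=(P[...,0]>.25)&(P[...,0]<.6)&(P[...,1]>-.5)&(P[...,1]<-.18)&(P[...,2]>.03)&(P[...,2]<.05)
q=P[m];print(cv2.minAreaRect((q[:,:2]*1000).astype(np.float32)))
E
python3 plan.py .45 -.285 .15 0
```

```text
t 4.333 p [0.6314 0.0643 0.1959] F [ 1.29  0.62 -0.26] w 0.369 q [ 0.08  0.51 -0.39  1.55  0.2   1.12 -0.47]
[[ 0.113  0.994 -0.008]
 [ 0.994 -0.113  0.003]
 [ 0.002 -0.008 -1.   ]]
((449.87646484375, -330.7303771972656), (220.1804962158203, 201.76376342773438), 3.142207384109497)
t 4.433 p [0.6347 0.0654 0.2006] F [ 0.49 -0.59 -0.64] w 0.367 q [ 0.08  0.51 -0.39  1.55  0.2   1.12 -0.47]
[[ 0.113  0.994  0.002]
 [ 0.994 -0.113  0.005]
 [ 0.005  0.001 -1.   ]]
heading -6.5 delta cm [-36.93 -14.39   4.86] turn -6.5 rows>= 9.6 0.9
```

View pics/w3.png

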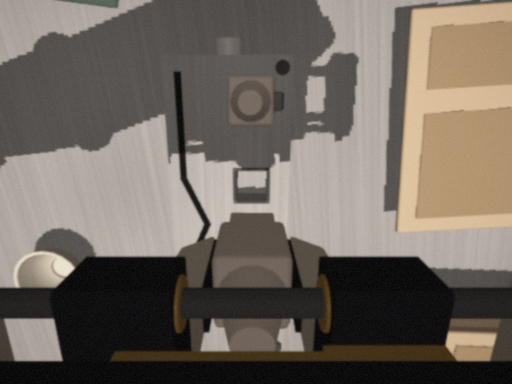

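View pics/t3.png

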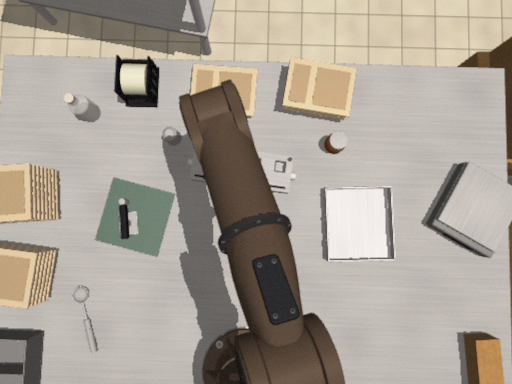

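```bash
python3 plan.py .449 -.376 .15 3
```

```text
t 4.433 p [0.6347 0.0654 0.2006] F [ 0.49 -0.59 -0.64] w 0.367 q [ 0.08  0.51 -0.39  1.55  0.2   1.12 -0.47]
[[ 0.113  0.994  0.002]
 [ 0.994 -0.113  0.005]
 [ 0.005  0.001 -1.   ]]
heading -6.5 delta cm [-45.98 -13.46   4.82] turn -9.5 rows>= 11.5 1.3
```

>>> arm_command:
  deltas:
    - {"xyz": [-2.5, -0.7, 0], "turn": 0, "jaw": 255}
    - {"xyz": [-5.7, -1.7, 0], "turn": 0, "jaw": 255}
    - {"xyz": [-9.2, -2.7, 0], "turn": 0, "jaw": 255}
    - {"xyz": [-12.7, -3.7, 0], "turn": 0, "jaw": 255}
    - {"xyz": [-16.2, -4.7, 0], "turn": 0, "jaw": 255}

```text
clock: 4.85
position: [0.5687, -0.0916, 0.1999]
ee_rot: [-2.342, -2.091, -0.007]
force: [1.4, -0.5, -1.2]
width: 0.369
```

>>> arm_command:
  deltas:
    - {"xyz": [-3.5, -1, 0.6], "turn": 0, "jaw": 255}
    - {"xyz": [-7, -2, 1.2], "turn": 0, "jaw": 255}
    - {"xyz": [-10.5, -3, 1.8], "turn": 0, "jaw": 255}
    - {"xyz": [-14, -4.1, 2.5], "turn": 0, "jaw": 255}
    - {"xyz": [-17, -5, 3], "turn": 0, "jaw": 255}

```text
clock: 5.27
position: [0.4981, -0.2573, 0.1687]
ee_rot: [-2.343, -2.09, -0.006]
force: [0.3, 0.0, -1.6]
width: 0.37
```

```bash
python3 plan.py .449 -.376 .10 3
```

```text
t 5.267 p [ 0.4981 -0.2573  0.1687] F [ 0.31  0.04 -1.55] w 0.37 q [ 0.63  0.41 -0.34  1.78  0.16  0.97  0.12]
[[ 0.114  0.993  0.001]
 [ 0.993 -0.114  0.004]
 [ 0.004  0.001 -1.   ]]
heading -6.55 delta cm [-12.38  -3.53   6.82] turn -9.55 rows>= 3.5 1.3
```

>>> arm_command:
  deltas:
    - {"xyz": [-3, -0.9, 1.5], "turn": -3, "jaw": 255}
    - {"xyz": [-6.2, -1.8, 3], "turn": -6, "jaw": 255}
    - {"xyz": [-9.5, -2.7, 4.8], "turn": -9.5, "jaw": 255}
    - {"xyz": [-12.3, -3.5, 6.8], "turn": -9.5, "jaw": 255}
    - {"xyz": [-12.4, -3.5, 6.8], "turn": -9.5, "jaw": 255}

```text
clock: 5.68
position: [0.4431, -0.3823, 0.0964]
ee_rot: [-2.169, -2.265, 0.002]
force: [-1.0, -1.2, -0.9]
width: 0.371
```

```bash
python3 plan.py .449 -.376 .0425 3; python3 -c "
from h import *
snap('wrist','w4.png')"
```

```text
t 5.683 p [ 0.4431 -0.3823  0.0964] F [-1.04 -1.19 -0.87] w 0.371 q [ 0.85  0.54 -0.32  1.79  0.22  0.86  0.47]
[[-0.043  0.999 -0.005]
 [ 0.999  0.043  0.003]
 [ 0.004 -0.005 -1.   ]]
heading 2.48 delta cm [0.58 0.65 5.39] turn -0.52 rows>= 1.3 0.1
```

View pics/w4.png

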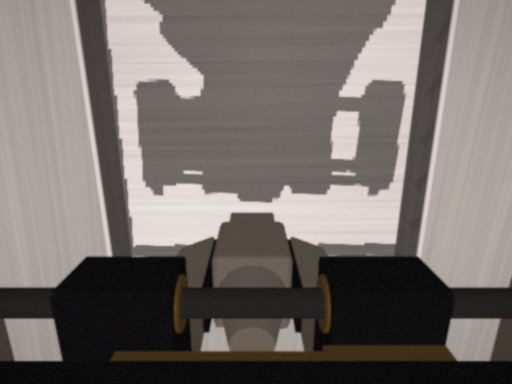

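Nozzle is inside the pan's outline (walls at columns ~100 and ~430). Lower gently.

>>> arm_command:
  deltas:
    - {"xyz": [0.5, 0.6, 1.5], "turn": 0, "jaw": 255}
    - {"xyz": [0.5, 0.6, 3], "turn": 0, "jaw": 255}
    - {"xyz": [0.5, 0.6, 4.4], "turn": 0, "jaw": 255}
    - {"xyz": [0.5, 0.6, 5.1], "turn": 0, "jaw": 255}
    - {"xyz": [0.5, 0.6, 5.1], "turn": 0, "jaw": 255}

```text
clock: 6.15
position: [0.4508, -0.3727, 0.0459]
ee_rot: [-2.165, -2.267, -0.002]
force: [-0.4, 1.2, -0.5]
width: 0.371
```

```bash
python3 plan.py .449 -.376 .0415 3
```

```text
t 6.15 p [ 0.4508 -0.3727  0.0459] F [-0.37  1.24 -0.47] w 0.371 q [ 0.81  0.6  -0.31  1.83  0.25  0.76  0.42]
[[-0.046  0.999 -0.004]
 [ 0.999  0.046  0.006]
 [ 0.006 -0.004 -1.   ]]
heading 2.63 delta cm [-0.32 -0.19  0.44] turn -0.37 rows>= 0.1 0.1
```

>>> arm_command:
  deltas:
    - {"xyz": [-0.1, -0.1, 0.2], "turn": 0, "jaw": 255}
    - {"xyz": [-0.1, -0.1, 0.4], "turn": 0, "jaw": 255}
    - {"xyz": [-0.1, -0.1, 0.4], "turn": 0, "jaw": 255}
    - {"xyz": [-0.1, -0.1, 0.4], "turn": 0, "jaw": 255}

```text
clock: 6.48
position: [0.4501, -0.3739, 0.0425]
ee_rot: [-2.165, -2.267, -0.002]
force: [-0.5, 0.3, -0.8]
width: 0.37
```

```bash
python3 plan.py .449 -.376 .0415 3
```

```text
t 6.483 p [ 0.4501 -0.3739  0.0425] F [-0.51  0.35 -0.82] w 0.37 q [ 0.82  0.61 -0.3   1.83  0.25  0.75  0.42]
[[-0.046  0.999 -0.004]
 [ 0.999  0.046  0.006]
 [ 0.006 -0.003 -1.   ]]
heading 2.63 delta cm [-0.2  -0.12  0.1 ] turn -0.37 rows>= 0.1 0.1
```

>>> arm_command:
  deltas:
    - {"xyz": [0, 0, 0.1], "turn": 0, "jaw": 255}
    - {"xyz": [0, 0, 0.1], "turn": 0, "jaw": 255}
    - {"xyz": [0, 0, 0.1], "turn": 0, "jaw": 150}
    - {"xyz": [0, 0, 0.1], "turn": 0, "jaw": 130}
    - {"xyz": [0, 0, 0.1], "turn": 0, "jaw": 110}

```text
clock: 6.9
position: [0.4502, -0.374, 0.0416]
ee_rot: [-2.166, -2.267, -0.002]
force: [-0.1, 0.6, 0.1]
width: 0.507
```

>>> arm_command:
  deltas:
    - {"xyz": [0, 0, 0], "turn": 0, "jaw": 100}
    - {"xyz": [0, 0, 0], "turn": 0, "jaw": 90}
    - {"xyz": [0, 0, 0], "turn": 0, "jaw": 80}
    - {"xyz": [0, 0, 0], "turn": 0, "jaw": 70}
    - {"xyz": [0, 0, 0], "turn": 0, "jaw": 70}

```text
clock: 7.32
position: [0.4502, -0.374, 0.0416]
ee_rot: [-2.166, -2.267, -0.002]
force: [-0.4, 0.3, -0.3]
width: 0.719
```

>>> arm_command:
  deltas:
    - {"xyz": [0, 0, -1.5], "turn": 0, "jaw": 70}
    - {"xyz": [0, 0, -4], "turn": 0, "jaw": 70}
    - {"xyz": [0, 0, -7], "turn": 0, "jaw": 70}
    - {"xyz": [0, 0, -10.5], "turn": 0, "jaw": 70}
    - {"xyz": [0, 0, -14], "turn": 0, "jaw": 0}

```text
clock: 7.73
position: [0.4503, -0.3744, 0.1828]
ee_rot: [-2.165, -2.267, -0.002]
force: [1.7, -1.4, -0.4]
width: 0.763
```

```bash
python3 plan.py .6395 .139 .19 -6.45; python3 -c "
from h import *
snap('wrist','w5.png')"
```

```text
t 7.733 p [ 0.4503 -0.3744  0.1828] F [ 1.73 -1.38 -0.38] w 0.763 q [ 0.85  0.44 -0.35  1.7   0.17  1.04  0.49]
[[-0.046  0.999 -0.004]
 [ 0.999  0.046  0.006]
 [ 0.006 -0.004 -1.   ]]
heading 2.64 delta cm [50.41 21.26 -0.48] turn 9.09 rows>= 13.1 1.3
```

View pics/w5.png

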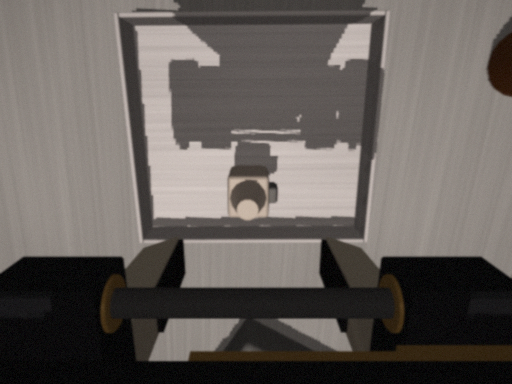

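>>> arm_command:
  deltas:
    - {"xyz": [2.5, 1, -0.5], "turn": 3, "jaw": 0}
    - {"xyz": [6, 2.5, -1], "turn": 6, "jaw": 0}
    - {"xyz": [9.7, 4.1, -1], "turn": 9.1, "jaw": 0}
    - {"xyz": [13.4, 5.7, -1], "turn": 9.1, "jaw": 0}
    - {"xyz": [17, 7.2, -1], "turn": 9.1, "jaw": 0}

```text
clock: 8.2
position: [0.5181, -0.2013, 0.2008]
ee_rot: [2.342, 2.09, 0.005]
force: [0.9, 0.3, 0.1]
width: 1.003
```

```bash
python3 plan.py .6395 .139 .19 -6.45
```

```text
t 8.2 p [ 0.5181 -0.2013  0.2008] F [0.9  0.27 0.11] w 1.003 q [ 0.56  0.38 -0.37  1.76  0.16  1.03  0.01]
[[ 0.113  0.994  0.005]
 [ 0.994 -0.113 -0.   ]
 [ 0.     0.005 -1.   ]]
heading -6.5 delta cm [35.18  8.2   1.13] turn -0.05 rows>= 8.7 0.0
```

>>> arm_command:
  deltas:
    - {"xyz": [3.6, 0.8, 0], "turn": 0, "jaw": 0}
    - {"xyz": [7.2, 1.7, 0], "turn": 0, "jaw": 0}
    - {"xyz": [10.8, 2.5, 0], "turn": 0, "jaw": 0}
    - {"xyz": [14.4, 3.4, 0], "turn": 0, "jaw": 0}
    - {"xyz": [18, 4.2, 0], "turn": 0, "jaw": 0}

```text
clock: 8.62
position: [0.5806, -0.0255, 0.201]
ee_rot: [2.341, 2.089, 0.006]
force: [1.5, -0.6, 0.2]
width: 1.0
```

>>> arm_command:
  deltas:
    - {"xyz": [3.7, 0.9, 0.2], "turn": 0, "jaw": 0}
    - {"xyz": [7.4, 1.7, 0.4], "turn": 0, "jaw": 0}
    - {"xyz": [11, 2.6, 0.8], "turn": 0, "jaw": 0}
    - {"xyz": [14.5, 3.4, 1], "turn": 0, "jaw": 0}
    - {"xyz": [17.2, 4, 1.1], "turn": 0, "jaw": 0}

```text
clock: 9.03
position: [0.64, 0.1445, 0.1897]
ee_rot: [2.34, 2.093, 0.006]
force: [-0.0, 0.6, -0.3]
width: 0.998
```

>>> arm_command:
  deltas:
    - {"xyz": [0, 0, 1], "turn": 0, "jaw": 0}
    - {"xyz": [0, 0, 3], "turn": 0, "jaw": 0}
    - {"xyz": [0, 0, 5], "turn": 0, "jaw": 0}
    - {"xyz": [0, 0, 5], "turn": 0, "jaw": 0}

```text
clock: 9.37
position: [0.6378, 0.1433, 0.1353]
ee_rot: [2.341, 2.095, -0.003]
force: [-0.5, -0.7, -0.5]
width: 1.001
```

```bash
python3 plan.py .6395 .139 .063 -6.45
python3 - <<'E'
from h import *
d=snap('wrist','w6.png');P=cloud(d)
m=(P[...,2]>.085)&(P[...,2]<.1)&(P[...,0]>.55)&(P[...,0]<.7)
n,l,s,c=cv2.connectedComponentsWithStats(m.astype(np.uint8))
for k in range(1,n):
    if s[k,4]>80: q=P[l==k];print(s[k],cv2.minAreaRect((q[:,:2]*1000).astype(np.float32)),q.mean(0))
E
python3 plan.py .6395 .139 .063 -6.45
```

```text
t 9.367 p [0.6378 0.1433 0.1353] F [-0.46 -0.72 -0.5 ] w 1.001 q [-0.04  0.6  -0.41  1.57  0.26  1.02 -0.63]
[[ 0.111  0.994 -0.002]
 [ 0.994 -0.111 -0.001]
 [-0.002 -0.001 -1.   ]]
heading -6.37 delta cm [-0.4   0.22  7.23] turn 0.08 rows>= 1.7 0.0
[ 225  202   66   57 1636] ((643.12255859375, 139.88748168945312), (36.21688461303711, 41.64764404296875), 83.44574737548828) [0.64288434 0.14681106 0.09410142]
t 9.417 p [0.6387 0.1435 0.1374] F [ 0.28 -0.32 -0.05] w 0.999 q [-0.04  0.6  -0.41  1.57  0.26  1.03 -0.63]
[[ 0.111  0.994  0.   ]
 [ 0.994 -0.111 -0.001]
 [-0.001  0.    -1.   ]]
heading -6.39 delta cm [-0.43  0.13  7.44] turn 0.06 rows>= 1.8 0.0
```

View pics/w6.png

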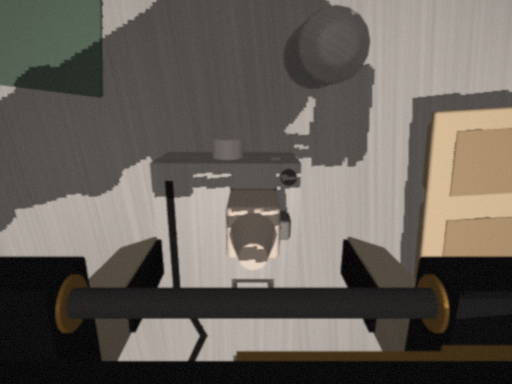

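>>> arm_command:
  deltas:
    - {"xyz": [-0.4, 0.1, 2.4], "turn": 0, "jaw": 0}
    - {"xyz": [-0.4, 0.1, 4.8], "turn": 0, "jaw": 0}
    - {"xyz": [-0.4, 0.1, 7.0], "turn": 0, "jaw": 0}
    - {"xyz": [-0.4, 0.1, 7.4], "turn": 0, "jaw": 0}
    - {"xyz": [-0.4, 0.1, 7.4], "turn": 0, "jaw": 0}

```text
clock: 9.83
position: [0.6389, 0.1388, 0.0631]
ee_rot: [2.342, 2.094, -0.003]
force: [-0.4, -0.0, -0.1]
width: 1.004
```

```bash
python3 plan.py .6396 .1395 .063 -6.45
```

```text
t 9.833 p [0.6389 0.1388 0.0631] F [-0.44 -0.04 -0.08] w 1.004 q [-0.05  0.68 -0.38  1.64  0.31  0.89 -0.66]
[[ 0.112  0.994 -0.001]
 [ 0.994 -0.112 -0.001]
 [-0.001 -0.001 -1.   ]]
heading -6.42 delta cm [0.08 0.07 0.01] turn 0.03 rows>= 0.0 0.0
```

>>> arm_command:
  deltas:
    - {"xyz": [0.05, 0.05, 0], "turn": 0, "jaw": 255}
    - {"xyz": [0.05, 0.05, 0], "turn": 0, "jaw": 255}
    - {"xyz": [0.05, 0.05, 0], "turn": 0, "jaw": 255}
    - {"xyz": [0.05, 0.05, 0], "turn": 0, "jaw": 255}
    - {"xyz": [0.05, 0.05, 0], "turn": 0, "jaw": 255}
  force: 30

```text
clock: 10.25
position: [0.6398, 0.1394, 0.064]
ee_rot: [2.342, 2.093, -0.001]
force: [-0.1, -0.3, -0.1]
width: 0.685
```

>>> arm_command:
  deltas:
    - {"xyz": [0, 0, 0], "turn": 0, "jaw": 255}
    - {"xyz": [0, 0, 0], "turn": 0, "jaw": 255}
    - {"xyz": [0, 0, 0], "turn": 0, "jaw": 255}
    - {"xyz": [0, 0, 0], "turn": 0, "jaw": 255}
    - {"xyz": [0, 0, 0], "turn": 0, "jaw": 255}

```text
clock: 10.67
position: [0.639, 0.1396, 0.0641]
ee_rot: [-2.342, -2.094, 0.003]
force: [-4.9, -0.2, 5.4]
width: 0.371
```

```bash
python3 plan.py .6396 .1395 .063 -6.45
```

```text
t 10.667 p [0.639  0.1396 0.0641] F [-4.93 -0.15  5.36] w 0.371 q [-0.05  0.68 -0.38  1.63  0.3   0.89 -0.66]
[[ 0.112  0.994 -0.002]
 [ 0.994 -0.112 -0.001]
 [-0.001 -0.001 -1.   ]]
heading -6.41 delta cm [-0.    0.06  0.11] turn 0.04 rows>= 0.0 0.0
```

>>> arm_command:
  deltas:
    - {"xyz": [0, 0, 0], "turn": 0, "jaw": 255}
    - {"xyz": [0, 0, -0.5], "turn": 0, "jaw": 255}
    - {"xyz": [0, 0, -1.0], "turn": 0, "jaw": 255}
    - {"xyz": [0, 0, -1.5], "turn": 0, "jaw": 255}
    - {"xyz": [0, 0, -2.0], "turn": 0, "jaw": 255}

```text
clock: 11.08
position: [0.6391, 0.1396, 0.0847]
ee_rot: [-2.342, -2.094, 0.003]
force: [-0.4, 0.5, -1.7]
width: 0.37
```

>>> arm_command:
  deltas:
    - {"xyz": [0, 0, -1], "turn": 0, "jaw": 255}
    - {"xyz": [0, 0, -2.5], "turn": 0, "jaw": 255}
    - {"xyz": [0, 0, -5], "turn": 0, "jaw": 255}
    - {"xyz": [0, 0, -8], "turn": 0, "jaw": 255}
    - {"xyz": [0, 0, -11], "turn": 0, "jaw": 255}

```text
clock: 11.5
position: [0.6389, 0.1397, 0.1965]
ee_rot: [-2.342, -2.094, 0.003]
force: [0.3, 0.5, -1.2]
width: 0.365
```

```bash
python3 - <<'E'
from h import *
d=snap('scene','s7.png');P=cloud(d)
m=(P[...,0]>.25)&(P[...,0]<.65)&(P[...,1]>-.5)&(P[...,1]<-.18)&(P[...,2]>.03)&(P[...,2]<.05)
q=P[m];print(cv2.minAreaRect((q[:,:2]*1000).astype(np.float32)))
E
python3 plan.py .449 -.285 .16 3
```

```text
((449.2364807128906, -331.5252685546875), (225.15438842773438, 204.20089721679688), 3.1902976036071777)
t 11.55 p [0.6419 0.141  0.2036] F [1.72 1.07 3.69] w 0.368 q [-0.03  0.54 -0.42  1.5   0.23  1.15 -0.6 ]
[[ 0.112  0.994  0.007]
 [ 0.994 -0.112  0.002]
 [ 0.003  0.007 -1.   ]]
heading -6.41 delta cm [-44.5  -14.44   4.15] turn -9.41 rows>= 11.3 1.3
```

View pics/s7.png

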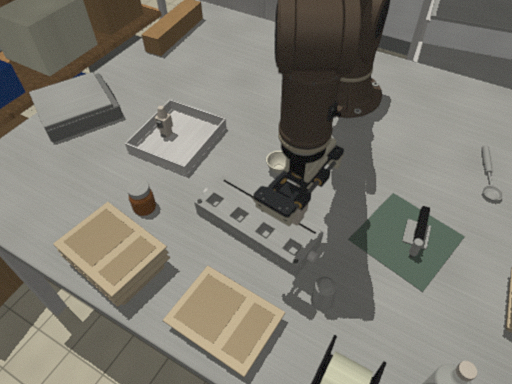

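>>> arm_command:
  deltas:
    - {"xyz": [-2.5, -0.8, 0], "turn": 0, "jaw": 255}
    - {"xyz": [-5.7, -1.8, 0], "turn": 0, "jaw": 255}
    - {"xyz": [-9.2, -3, 0], "turn": 0, "jaw": 255}
    - {"xyz": [-12.7, -4.1, 0], "turn": 0, "jaw": 255}
    - {"xyz": [-16.2, -5.2, 0], "turn": 0, "jaw": 255}

```text
clock: 11.97
position: [0.5714, -0.0154, 0.2037]
ee_rot: [2.338, 2.091, 0.011]
force: [-0.5, -0.9, -1.2]
width: 0.364
```

>>> arm_command:
  deltas:
    - {"xyz": [-3.5, -1.2, 0.6], "turn": 0, "jaw": 255}
    - {"xyz": [-7, -2.3, 1.2], "turn": 0, "jaw": 255}
    - {"xyz": [-10.5, -3.4, 1.8], "turn": 0, "jaw": 255}
    - {"xyz": [-14, -4.6, 2.5], "turn": 0, "jaw": 255}
    - {"xyz": [-17, -5.5, 3], "turn": 0, "jaw": 255}

```text
clock: 12.38
position: [0.4966, -0.1807, 0.1732]
ee_rot: [2.339, 2.089, 0.01]
force: [1.5, -0.1, -1.1]
width: 0.369
```

```bash
python3 plan.py .449 -.284 .10 3
```

```text
t 12.383 p [ 0.4966 -0.1807  0.1732] F [ 1.5  -0.11 -1.15] w 0.369 q [ 0.55  0.36 -0.39  1.86  0.16  0.94 -0.02]
[[ 0.112  0.994  0.009]
 [ 0.994 -0.112  0.   ]
 [ 0.001  0.008 -1.   ]]
heading -6.45 delta cm [-10.81  -3.63   7.27] turn -9.45 rows>= 3.2 1.3
```

>>> arm_command:
  deltas:
    - {"xyz": [-3, -1, 1.5], "turn": -3, "jaw": 255}
    - {"xyz": [-6, -2, 3], "turn": -6, "jaw": 255}
    - {"xyz": [-9, -3, 4.8], "turn": -9.5, "jaw": 255}
    - {"xyz": [-10.8, -3.6, 6.5], "turn": -9.5, "jaw": 255}
    - {"xyz": [-10.8, -3.6, 7.2], "turn": -9.5, "jaw": 255}

```text
clock: 12.8
position: [0.4457, -0.2888, 0.0992]
ee_rot: [2.166, 2.269, 0.005]
force: [0.5, 0.2, -1.2]
width: 0.369
```

```bash
python3 plan.py .449 -.284 .044 3; python3 -c "
from h import *
snap('wrist','w8.png')"; python3 plan.py .449 -.284 .044 3
```

```text
t 12.8 p [ 0.4457 -0.2888  0.0992] F [ 0.46  0.25 -1.22] w 0.369 q [ 0.75  0.46 -0.37  1.93  0.22  0.79  0.31]
[[-0.047  0.999  0.006]
 [ 0.999  0.047 -0.001]
 [-0.001  0.005 -1.   ]]
heading 2.67 delta cm [0.47 0.32 5.52] turn -0.33 rows>= 1.3 0.0
t 12.85 p [ 0.4468 -0.2859  0.0988] F [ 0.35  0.99 -2.58] w 0.368 q [ 0.75  0.46 -0.37  1.93  0.22  0.79  0.31]
[[-0.048  0.999  0.006]
 [ 0.999  0.048  0.001]
 [ 0.001  0.006 -1.   ]]
heading 2.78 delta cm [0.18 0.19 5.48] turn -0.22 rows>= 1.3 0.0
```

View pics/w8.png

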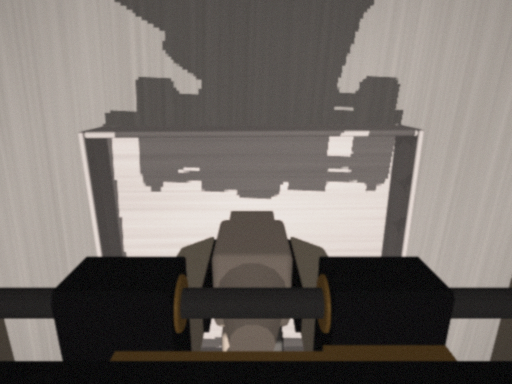

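>>> arm_command:
  deltas:
    - {"xyz": [0.1, 0.1, 1.5], "turn": 0, "jaw": 255}
    - {"xyz": [0.1, 0.1, 3], "turn": 0, "jaw": 255}
    - {"xyz": [0.1, 0.1, 4.4], "turn": 0, "jaw": 255}
    - {"xyz": [0.1, 0.1, 5.2], "turn": 0, "jaw": 255}
    - {"xyz": [0.1, 0.1, 5.3], "turn": 0, "jaw": 255}

```text
clock: 13.27
position: [0.4484, -0.2836, 0.0453]
ee_rot: [2.164, 2.275, 0.008]
force: [-0.5, 0.7, -1.2]
width: 0.367
```

>>> arm_command:
  deltas:
    - {"xyz": [0, 0, 0], "turn": 0, "jaw": 255}
    - {"xyz": [0, 0, 0], "turn": 0, "jaw": 255}

```text
clock: 13.43
position: [0.4493, -0.2832, 0.0462]
ee_rot: [2.162, 2.275, 0.009]
force: [-0.3, -0.4, -0.5]
width: 0.37
```

```bash
python3 plan.py .449 -.285 .042 3
```

```text
t 13.433 p [ 0.4493 -0.2832  0.0462] F [-0.31 -0.42 -0.54] w 0.37 q [ 0.71  0.53 -0.34  1.97  0.27  0.67  0.26]
[[-0.051  0.999  0.006]
 [ 0.999  0.051  0.002]
 [ 0.001  0.006 -1.   ]]
heading 2.9 delta cm [-0.18 -0.04  0.42] turn -0.1 rows>= 0.1 0.0
```

>>> arm_command:
  deltas:
    - {"xyz": [0, 0, 0.2], "turn": 0, "jaw": 255}
    - {"xyz": [0, 0, 0.4], "turn": 0, "jaw": 255}
    - {"xyz": [0, 0, 0.4], "turn": 0, "jaw": 255}
    - {"xyz": [0, 0, 0.4], "turn": 0, "jaw": 150}
    - {"xyz": [0, 0, 0.4], "turn": 0, "jaw": 130}

```text
clock: 13.85
position: [0.4494, -0.2832, 0.0423]
ee_rot: [2.162, 2.274, 0.009]
force: [0.8, 0.1, -1.4]
width: 0.446
```

>>> arm_command:
  deltas:
    - {"xyz": [0, 0, 0], "turn": 0, "jaw": 110}
    - {"xyz": [0, 0, 0], "turn": 0, "jaw": 90}
    - {"xyz": [0, 0, 0], "turn": 0, "jaw": 80}
    - {"xyz": [0, 0, 0], "turn": 0, "jaw": 70}
    - {"xyz": [0, 0, 0], "turn": 0, "jaw": 70}

```text
clock: 14.27
position: [0.4494, -0.2833, 0.0423]
ee_rot: [2.162, 2.274, 0.009]
force: [0.3, 0.4, 0.0]
width: 0.718
```

>>> arm_command:
  deltas:
    - {"xyz": [0, 0, -1.5], "turn": 0, "jaw": 70}
    - {"xyz": [0, 0, -4], "turn": 0, "jaw": 70}
    - {"xyz": [0, 0, -7], "turn": 0, "jaw": 70}
    - {"xyz": [0, 0, -10.5], "turn": 0, "jaw": 70}
    - {"xyz": [0, 0, -14], "turn": 0, "jaw": 50}

```text
clock: 14.68
position: [0.448, -0.2831, 0.1836]
ee_rot: [2.163, 2.275, 0.009]
force: [0.3, -1.7, -0.9]
width: 0.758
```

```bash
python3 - <<'E'
from h import *
snap('wrist','w9.png');d=snap('top','t9.png');P=cloud(d)
m=(P[...,0]>.3)&(P[...,0]<.55)&(P[...,1]>.2)&(P[...,1]<.5)&(P[...,2]>.05)&(P[...,2]<.075)
q=P[m];print(cv2.minAreaRect((q[:,:2]*1000).astype(np.float32)),len(q))
E
python3 plan.py .435 .37 .2 97
```

```text
((444.52471923828125, 371.8734130859375), (118.13055419921875, 22.682193756103516), 6.1413774490356445) 303
t 14.783 p [ 0.4515 -0.2847  0.1878] F [-0.13  0.47  1.19] w 0.795 q [ 0.77  0.35 -0.4   1.83  0.16  0.97  0.36]
[[-0.05   0.999  0.014]
 [ 0.999  0.051 -0.003]
 [-0.004  0.014 -1.   ]]
heading 2.9 delta cm [65.47  1.67 -1.44] turn -94.1 rows>= 15.7 13.1
```

View pics/w9.png

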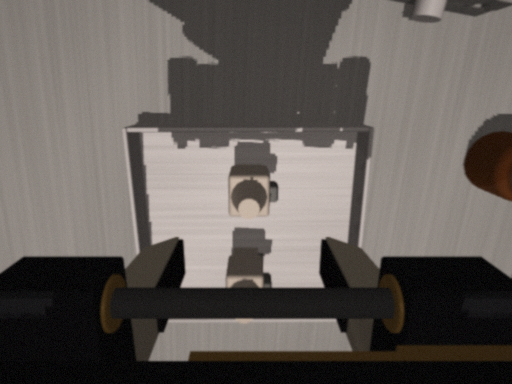

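View pics/t9.png

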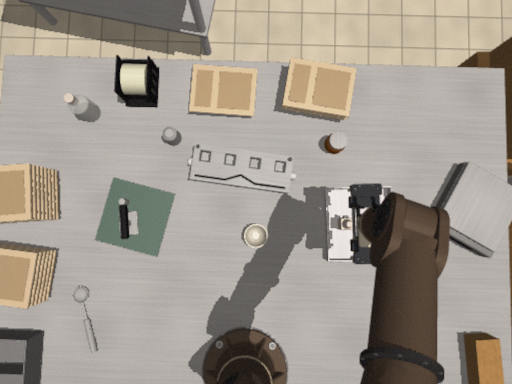

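>>> arm_command:
  deltas:
    - {"xyz": [2.5, 0, -1], "turn": -5, "jaw": 0}
    - {"xyz": [6, 0, -2], "turn": -11, "jaw": 0}
    - {"xyz": [9.7, 0, -2], "turn": -17, "jaw": 0}
    - {"xyz": [13.4, 0, -2], "turn": -23, "jaw": 0}
    - {"xyz": [17, 0, -2], "turn": -29, "jaw": 0}

```text
clock: 15.2
position: [0.4421, -0.1132, 0.207]
ee_rot: [1.512, 2.737, 0.006]
force: [0.4, 1.9, -0.0]
width: 0.996
```

```bash
python3 plan.py .435 .37 .2 97
```

```text
t 15.2 p [ 0.4421 -0.1132  0.207 ] F [ 0.43  1.95 -0.05] w 0.996 q [ 0.64  0.23 -0.6   1.97  0.16  0.97  0.53]
[[-0.532  0.846  0.015]
 [ 0.846  0.532 -0.003]
 [-0.011  0.011 -1.   ]]
heading 32.18 delta cm [41.29 25.12  0.53] turn -64.82 rows>= 11.6 9.1
```

>>> arm_command:
  deltas:
    - {"xyz": [3.1, 1.9, 0], "turn": -5, "jaw": 0}
    - {"xyz": [6.2, 3.8, 0], "turn": -11, "jaw": 0}
    - {"xyz": [9.3, 5.7, 0], "turn": -17, "jaw": 0}
    - {"xyz": [12.4, 7.5, 0], "turn": -23, "jaw": 0}
    - {"xyz": [15.5, 9.4, 0], "turn": -29, "jaw": 0}

```text
clock: 15.62
position: [0.4385, 0.0695, 0.2061]
ee_rot: [0.771, 3.03, 0.0]
force: [0.8, -0.0, -0.3]
width: 1.0
```

```bash
python3 plan.py .435 .37 .2 97
```

```text
t 15.617 p [0.4385 0.0695 0.2061] F [ 0.77 -0.03 -0.3 ] w 1.0 q [ 0.39  0.25 -0.79  1.98  0.22  0.98  0.57]
[[-0.878  0.478  0.015]
 [ 0.478  0.878 -0.004]
 [-0.015  0.004 -1.   ]]
heading 61.46 delta cm [14.68 26.23  0.49] turn -35.54 rows>= 7.2 5.0
```

>>> arm_command:
  deltas:
    - {"xyz": [1.8, 3.2, 0], "turn": -6, "jaw": 0}
    - {"xyz": [3.6, 6.4, 0], "turn": -12, "jaw": 0}
    - {"xyz": [5.4, 9.6, 0], "turn": -18, "jaw": 0}
    - {"xyz": [7, 12.5, 0], "turn": -24, "jaw": 0}
    - {"xyz": [7.8, 14, 0], "turn": -30, "jaw": 0}

```text
clock: 16.03
position: [0.4358, 0.2341, 0.2054]
ee_rot: [-0.053, 3.126, -0.002]
force: [-0.3, 0.7, 0.2]
width: 1.0
```

```bash
python3 plan.py .435 .37 .2 97;  python3 - <<'E'
from h import *
d=snap('wrist','w10.png')
E
```

```text
t 16.033 p [0.4358 0.2341 0.2054] F [-0.3   0.7   0.22] w 1.0 q [ 0.11  0.38 -0.92  1.87  0.36  1.05  0.64]
[[-0.999 -0.034  0.015]
 [-0.034  0.999 -0.001]
 [-0.015 -0.002 -1.   ]]
heading 91.96 delta cm [-0.37 13.58  0.53] turn -5.04 rows>= 3.3 0.7
```

View pics/w10.png

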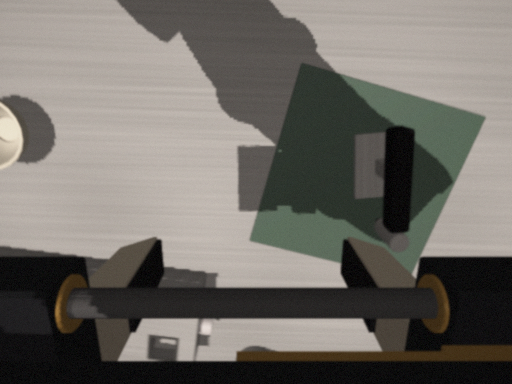

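>>> arm_command:
  deltas:
    - {"xyz": [-0.3, 3.5, 0], "turn": -2, "jaw": 0}
    - {"xyz": [-0.3, 7, 0], "turn": -4, "jaw": 0}
    - {"xyz": [-0.3, 10.5, 0], "turn": -5, "jaw": 0}
    - {"xyz": [-0.3, 12.6, 0], "turn": -5, "jaw": 0}
    - {"xyz": [-0.3, 12.6, 0], "turn": -5, "jaw": 0}

```text
clock: 16.5
position: [0.4313, 0.3669, 0.2052]
ee_rot: [-0.213, 3.121, 0.005]
force: [-0.8, 0.1, 0.6]
width: 0.998
```

```bash
python3 - <<'E'
from h import *
st()
d=snap('wrist','w11.png');P=cloud(d)
m=(P[...,0]>.3)&(P[...,0]<.55)&(P[...,1]>.2)&(P[...,1]<.5)
g=d['frame'].max(-1)
def f(mm,nm):
    n,l,s,c=cv2.connectedComponentsWithStats(mm.astype(np.uint8)); k=1+np.argmax(s[1:,4]);q=P[l==k];print(nm,len(q),cv2.minAreaRect((q[:,:2]*1000).astype(np.float32)),q[:,2].mean())
f(m&(P[...,2]>.055)&(P[...,2]<.075),'hand+house')
f(m&(P[...,2]>.055)&(P[...,2]<.075)&(g<45),'hand')
f(m&(P[...,2]>.006)&(P[...,2]<.013),'foot')
E
python3 plan.py .435 .37 .2 97
```

```text
t 16.5 p [0.4313 0.3669 0.2052] F [-0.82  0.13  0.62] w 0.998 q [-0.17  0.51 -0.91  1.71  0.45  1.13  0.5 ]
[[-0.991 -0.136  0.013]
 [-0.136  0.991  0.004]
 [-0.014  0.002 -1.   ]]
hand+house 2567 ((445.45941162109375, 373.397705078125), (119.31073760986328, 20.036855697631836), 6.745203495025635) 0.06256526734289439
hand 2171 ((435.14593505859375, 372.084716796875), (98.52552795410156, 20.007944107055664), 6.984131813049316) 0.0626645202056499
foot 1036 ((433.3870849609375, 352.40130615234375), (69.89540100097656, 16.5070743560791), 7.344747543334961) 0.009127407914890081
t 16.55 p [0.432  0.3642 0.2049] F [ 0.77 -1.35  0.24] w 1.0 q [-0.17  0.51 -0.9   1.71  0.45  1.13  0.5 ]
[[-0.991 -0.134  0.013]
 [-0.134  0.991  0.002]
 [-0.013 -0.    -1.   ]]
heading 97.71 delta cm [-0.37  0.53  0.5 ] turn 0.71 rows>= 0.2 0.1
```

View pics/w11.png

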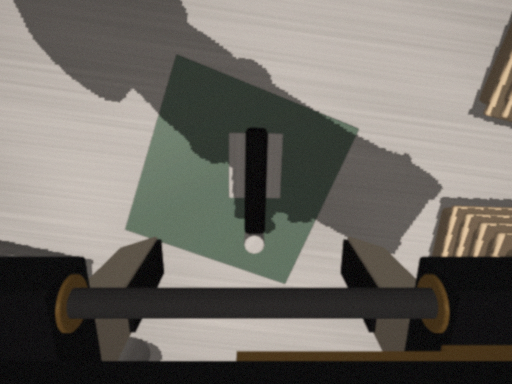

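>>> arm_command:
  deltas:
    - {"xyz": [-0.7, 0.7, 2], "turn": 0.7, "jaw": 0}
    - {"xyz": [-0.8, 0.7, 5], "turn": 0.7, "jaw": 0}
    - {"xyz": [-0.8, 0.7, 8], "turn": 0.7, "jaw": 0}
    - {"xyz": [-0.8, 0.7, 9], "turn": 0.7, "jaw": 0}
    - {"xyz": [-0.8, 0.7, 9], "turn": 0.7, "jaw": 0}

```text
clock: 16.97
position: [0.4396, 0.3694, 0.1124]
ee_rot: [-0.189, 3.126, -0.005]
force: [0.4, -0.4, 0.7]
width: 0.998
```

```bash
python3 plan.py .4381 .3724 .032 97
```

```text
t 16.967 p [0.4396 0.3694 0.1124] F [ 0.4  -0.41  0.73] w 0.998 q [-0.23  0.62 -0.83  1.79  0.55  0.98  0.4 ]
[[-0.993 -0.121  0.01 ]
 [-0.121  0.993 -0.003]
 [-0.009 -0.004 -1.   ]]
heading 96.93 delta cm [0.18 0.35 8.03] turn -0.07 rows>= 1.9 0.0
```

>>> arm_command:
  deltas:
    - {"xyz": [0.2, 0.3, 2.5], "turn": 0, "jaw": 0}
    - {"xyz": [0.2, 0.3, 5], "turn": 0, "jaw": 0}
    - {"xyz": [0.2, 0.3, 7], "turn": 0, "jaw": 0}
    - {"xyz": [0.2, 0.3, 8], "turn": 0, "jaw": 0}
    - {"xyz": [0.2, 0.3, 8], "turn": 0, "jaw": 0}

```text
clock: 17.38
position: [0.438, 0.371, 0.0317]
ee_rot: [-0.188, 3.127, -0.007]
force: [0.7, 0.2, 0.7]
width: 0.998
```

>>> arm_command:
  deltas:
    - {"xyz": [0, 0, 0], "turn": 0, "jaw": 100}
    - {"xyz": [0, 0, 0], "turn": 0, "jaw": 120}

```text
clock: 17.55
position: [0.4388, 0.3716, 0.0334]
ee_rot: [-0.187, 3.126, -0.005]
force: [-0.4, 0.3, 1.5]
width: 0.904
```

```bash
python3 plan.py .4381 .3724 .032 97
```

```text
t 17.55 p [0.4388 0.3716 0.0334] F [-0.44  0.34  1.48] w 0.904 q [-0.29  0.71 -0.75  1.85  0.65  0.85  0.31]
[[-0.993 -0.12   0.01 ]
 [-0.12   0.993 -0.003]
 [-0.01  -0.004 -1.   ]]
heading 96.86 delta cm [0.06 0.09 0.14] turn -0.14 rows>= 0.0 0.0
```

>>> arm_command:
  deltas:
    - {"xyz": [0, 0.1, 0.1], "turn": 0, "jaw": 180}
    - {"xyz": [0, 0.1, 0.1], "turn": 0, "jaw": 200}
    - {"xyz": [0, 0.1, 0.1], "turn": 0, "jaw": 255}
    - {"xyz": [0, 0.1, 0.1], "turn": 0, "jaw": 255}
    - {"xyz": [0, 0.1, 0.1], "turn": 0, "jaw": 255}
  force: 35

```text
clock: 17.97
position: [0.4388, 0.3726, 0.0326]
ee_rot: [-0.188, 3.126, -0.005]
force: [-0.4, 0.2, -0.0]
width: 0.541
```

>>> arm_command:
  deltas:
    - {"xyz": [0, 0, 0], "turn": 0, "jaw": 255}
    - {"xyz": [0, 0, 0], "turn": 0, "jaw": 255}
    - {"xyz": [0, 0, 0], "turn": 0, "jaw": 255}
    - {"xyz": [0, 0, 0], "turn": 0, "jaw": 255}
    - {"xyz": [0, 0, 0], "turn": 0, "jaw": 255}

```text
clock: 18.38
position: [0.4388, 0.3724, 0.0325]
ee_rot: [-0.187, 3.126, -0.006]
force: [0.7, -0.8, -0.4]
width: 0.218
```

>>> arm_command:
  deltas:
    - {"xyz": [0, 0, 0], "turn": 0, "jaw": 255}
    - {"xyz": [0, 0, 0], "turn": 0, "jaw": 255}
    - {"xyz": [0, 0, 0], "turn": 0, "jaw": 255}

```text
clock: 18.63
position: [0.4388, 0.3723, 0.0325]
ee_rot: [-0.187, 3.126, -0.006]
force: [0.2, -0.5, -0.5]
width: 0.213
```

```bash
python3 plan.py .4381 .3724 .032 97
```

```text
t 18.633 p [0.4388 0.3723 0.0325] F [ 0.21 -0.52 -0.47] w 0.213 q [-0.29  0.71 -0.75  1.85  0.65  0.84  0.31]
[[-0.993 -0.119  0.01 ]
 [-0.119  0.993 -0.003]
 [-0.01  -0.004 -1.   ]]
heading 96.86 delta cm [0.07 0.01 0.05] turn -0.14 rows>= 0.0 0.0
```

>>> arm_command:
  deltas:
    - {"xyz": [0, 0, -0.5], "turn": 0, "jaw": 255}
    - {"xyz": [0, 0, -2], "turn": 0, "jaw": 255}
    - {"xyz": [0, 0, -4.5], "turn": 0, "jaw": 255}
    - {"xyz": [0, 0, -8], "turn": 0, "jaw": 255}
    - {"xyz": [0, 0, -11], "turn": 0, "jaw": 255}

```text
clock: 19.05
position: [0.4369, 0.3725, 0.1439]
ee_rot: [-0.189, 3.127, -0.006]
force: [0.4, 0.7, -2.7]
width: 0.211
```

```bash
cat > tip.py <<'E'
from h import *
from scipy.spatial.transform import Rotation as R
def T(rot,p):
    M=np.eye(4);M[:3,:3]=rot;M[:3,3]=p;return M
Rt=np.array([[-.993,-.119,.01],[-.119,.993,-.003],[-.01,-.004,-1]])
u,_,v=np.linalg.svd(Rt);Rt=u@v
Tg=np.linalg.inv(T(Rt,[.4388,.3723,.0325]))@T(R.from_euler('z',6.98,degrees=True).as_matrix(),[.45,.3739,.003])
C=np.array([.6068,.0288]);YAW=-6.45
cy,sy=np.cos(np.radians(YAW)),np.sin(np.radians(YAW));Rb=np.array([[cy,-sy],[sy,cy]])
def bar2w(p): return C+Rb@np.array(p)/1000
def status(tgt=None,z=None,o=None):
    o=o or observe();r=R.from_rotvec(o['ee_rot']).as_matrix()
    S=T(r,o['position'])@Tg; tip=S@[.045,0,0,1]
    b=Rb.T@(tip[:2]-C)*1000
    print('t',round(o['clock'],2),'tip base world',tip[:3].round(4),'bar mm',b.round(2),'yaw',np.degrees(np.arctan2(S[1,0],S[0,0])).round(2),'tilt x,y',S[2,0].round(4),S[2,1].round(4),'F',np.round(o['force'],2),'w',round(o['width'],3))
    if tgt is not None:
        w=bar2w(tgt); 
        yt=-((YAW-np.degrees(np.arctan2(S[1,0],S[0,0]))))
        # rotate tool about z by yt, then need shift
        r2=r@R.from_euler('z',yt,degrees=True).as_matrix()
        tip2=(T(r2,o['position'])@Tg@[.045,0,0,1])[:3]
        d=r.T@(np.array([w[0],w[1],z])-tip2)*100
        print('  move tool cm',d.round(2),'turn',round(yt,2))
if __name__=='__main__':
    import sys
    a=list(map(float,sys.argv[1:])); status(a[:2],a[2]) if a else status()
E
python3 tip.py -42 135 .1; python3 -c "
from h import *
snap('wrist','w12.png');snap('scene','s12.png')"; python3 tip.py -42 135 .1
```

```text
t 19.05 tip base world [0.4927 0.3797 0.1143] bar mm [-152.76  335.83] yaw 7.05 tilt x,y -0.0012 -0.0005 F [ 0.44  0.72 -2.69] w 0.211
  move tool cm [ -6.27 -20.78   1.59] turn 13.5
t 19.15 tip base world [0.4947 0.3827 0.1183] bar mm [-151.12  339.03] yaw 7.03 tilt x,y 0.0058 0.0045 F [-0.21  0.74 -2.89] w 0.215
  move tool cm [ -6.03 -21.06   1.91] turn 13.48
```

View pics/w12.png

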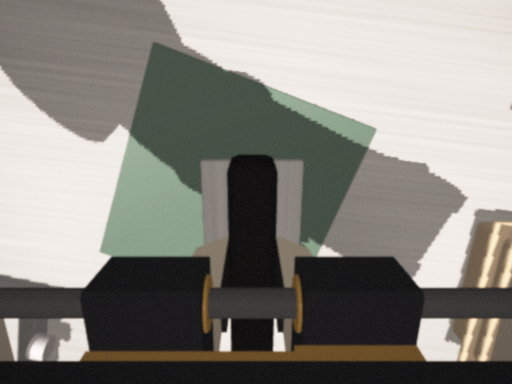

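View pics/s12.png

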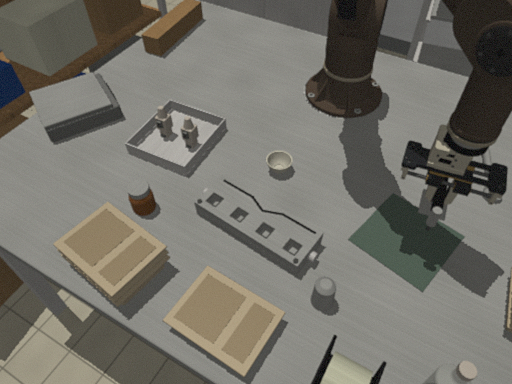

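>>> arm_command:
  deltas:
    - {"xyz": [-0.6, -2, 0], "turn": 3, "jaw": 255}
    - {"xyz": [-1.5, -5, 0], "turn": 6, "jaw": 255}
    - {"xyz": [-2.5, -8.5, 0], "turn": 9, "jaw": 255}
    - {"xyz": [-3.5, -12, 0.5], "turn": 12, "jaw": 255}
    - {"xyz": [-4.3, -15, 1], "turn": 13.5, "jaw": 255}

```text
clock: 19.57
position: [0.5, 0.2288, 0.1373]
ee_rot: [0.187, 3.121, 0.003]
force: [0.9, -0.2, -3.7]
width: 0.219
```

```bash
python3 tip.py -42 135 .09
```

```text
t 19.57 tip base world [0.5561 0.2226 0.1081] bar mm [-72.11 186.92] yaw -6.69 tilt x,y 0.0051 0.0068 F [ 0.91 -0.18 -3.66] w 0.219
  move tool cm [-3.02 -5.2   1.84] turn -0.24
```

>>> arm_command:
  deltas:
    - {"xyz": [-1, -1.8, 0.6], "turn": -0.2, "jaw": 255}
    - {"xyz": [-2, -3.6, 1.2], "turn": -0.2, "jaw": 255}
    - {"xyz": [-2.8, -4.8, 1.7], "turn": -0.2, "jaw": 255}
    - {"xyz": [-3, -5.2, 1.8], "turn": -0.2, "jaw": 255}
    - {"xyz": [-3, -5.2, 1.8], "turn": -0.2, "jaw": 255}

```text
clock: 19.98
position: [0.5238, 0.1726, 0.1188]
ee_rot: [0.184, 3.123, 0.002]
force: [0.5, 0.1, -2.8]
width: 0.213
```

>>> arm_command:
  deltas:
    - {"xyz": [0, 0, 0], "turn": 0, "jaw": 255}
    - {"xyz": [0, 0, 0], "turn": 0, "jaw": 255}

```text
clock: 20.15
position: [0.5232, 0.1744, 0.1191]
ee_rot: [0.181, 3.123, 0.004]
force: [0.4, -0.1, -2.6]
width: 0.216
```

```bash
python3 tip.py -42 135 .07
python3 - <<'E'
from h import *
d=snap('scene','s13.png'); f=cv2.cvtColor(d['frame'],cv2.COLOR_RGB2BGR); cv2.imwrite('pics/s13b.png',cv2.resize(f[140:290,180:380],None,fx=4,fy=4,interpolation=cv2.INTER_CUBIC))
snap('wrist','w13.png')
E
python3 tip.py -42 135 .07
```

```text
t 20.15 tip base world [0.5793 0.1685 0.0898] bar mm [-43.04 135.71] yaw -6.47 tilt x,y 0.0036 0.0072 F [ 0.4  -0.06 -2.59] w 0.216
  move tool cm [-0.08 -0.08  1.98] turn -0.02
t 20.25 tip base world [0.5794 0.1683 0.0899] bar mm [-42.85 135.53] yaw -6.46 tilt x,y 0.004 0.0069 F [ 0.34 -0.34 -2.17] w 0.214
  move tool cm [-0.06 -0.06  1.99] turn -0.01
```

View pics/s13b.png

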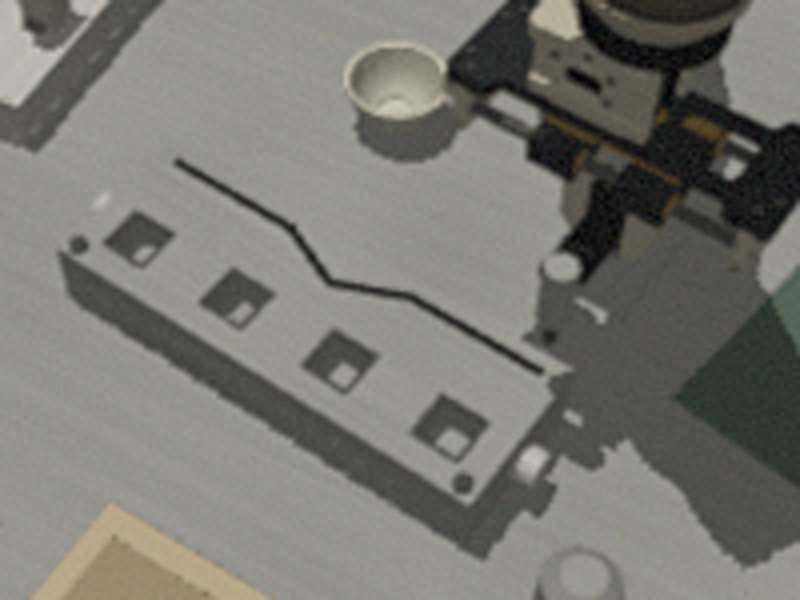

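View pics/w13.png

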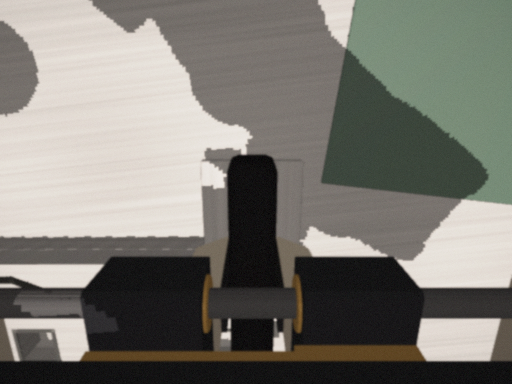

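Run:
```python
from tip import *
d=np.load('/tmp/scene.npz');K=d['camera_matrix'];M=np.linalg.inv(d['cam_to_world'])
f=cv2.cvtColor(d['frame'],cv2.COLOR_RGB2BGR)[140:290,180:380]; f=cv2.resize(f,None,fx=4,fy=4,interpolation=cv2.INTER_CUBIC)
def pr(p):
    c=M@[*p,1]; return (np.array([K[0,0]*c[0]/-c[2]+K[0,2],K[1,1]*-c[1]/-c[2]+K[1,2]])-[180,140]+.5)*4
for b in[(-42,135),(-42,90),(-42,45),(-22,0),(-42,-45),(-42,-90),(-42,-135)]:
    w=bar2w(b);q=pr((w[0],w[1],.05));print(q.round(0));cv2.circle(f,tuple(int(x) for x in q),3,(0,0,255),-1)
o=observe();S=T(R.from_rotvec(o['ee_rot']).as_matrix(),o['position'])@Tg
q=pr((S@[.045,0,-.008,1])[:3]);print(q);cv2.circle(f,tuple(int(x) for x in q),3,(0,255,0),-1)
cv2.imwrite('pics/ov.png',f)
```

```text
[542. 376.]
[476. 338.]
[412. 301.]
[331. 287.]
[292. 231.]
[234. 198.]
[179. 166.]
[549.40107617 343.43539019]
```

View pics/ov.png

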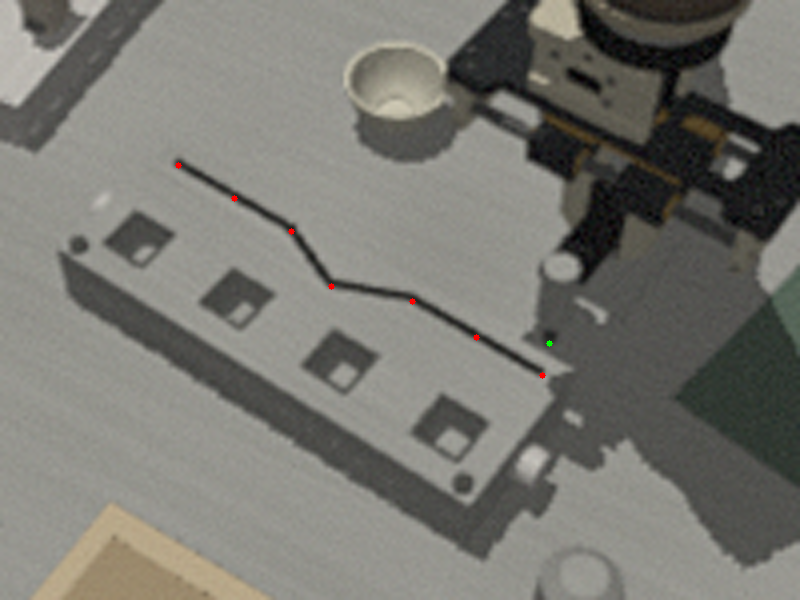

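>>> arm_command:
  deltas:
    - {"xyz": [-0.06, -0.05, 0.8], "turn": 0, "jaw": 255}
    - {"xyz": [-0.06, -0.05, 1.6], "turn": 0, "jaw": 255}
    - {"xyz": [-0.06, -0.05, 2.3], "turn": 0, "jaw": 255}
    - {"xyz": [-0.06, -0.05, 2.7], "turn": 0, "jaw": 255}
    - {"xyz": [-0.06, -0.05, 2.8], "turn": 0, "jaw": 255}

```text
clock: 20.67
position: [0.5236, 0.1734, 0.0898]
ee_rot: [0.18, 3.124, 0.002]
force: [-0.4, 0.3, -2.5]
width: 0.218
```

>>> arm_command:
  deltas:
    - {"xyz": [0, 0, 0], "turn": 0, "jaw": 255}
    - {"xyz": [0, 0, 0], "turn": 0, "jaw": 255}

```text
clock: 20.83
position: [0.5234, 0.1734, 0.0896]
ee_rot: [0.18, 3.125, 0.002]
force: [-0.1, -0.5, -2.9]
width: 0.214
```

```bash
python3 tip.py -42 135 .054
python3 - <<'E'
from h import *
d=snap('scene','s14.png'); f=cv2.cvtColor(d['frame'],cv2.COLOR_RGB2BGR); cv2.imwrite('pics/s14b.png',cv2.resize(f[180:260,270:380],None,fx=6,fy=6,interpolation=cv2.INTER_CUBIC))
E
python3 tip.py -42 135 .054
```

```text
t 20.83 tip base world [0.5795 0.1674 0.0602] bar mm [-42.72 134.69] yaw -6.45 tilt x,y 0.0017 0.006 F [-0.12 -0.52 -2.88] w 0.214
  move tool cm [-0.07  0.03  0.62] turn 0.0
t 20.88 tip base world [0.5797 0.1675 0.0605] bar mm [-42.56 134.78] yaw -6.45 tilt x,y 0.0022 0.0062 F [-0.13  0.58 -2.32] w 0.212
  move tool cm [-0.05  0.02  0.65] turn -0.0
```

View pics/s14b.png

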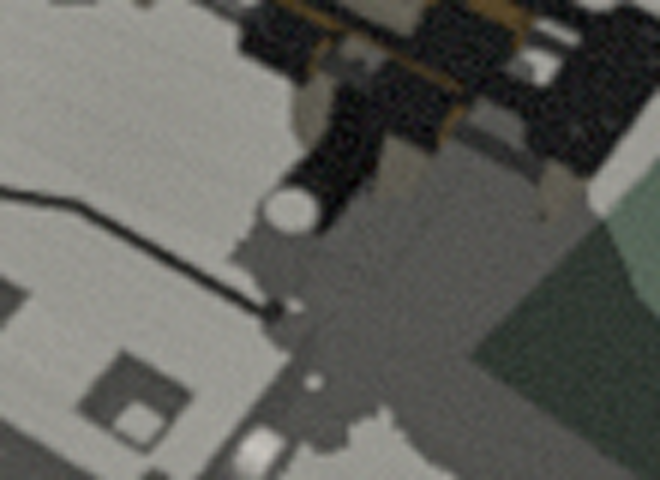

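>>> arm_command:
  deltas:
    - {"xyz": [-0.05, 0.05, 0.2], "turn": 0, "jaw": 255}
    - {"xyz": [-0.05, 0.05, 0.4], "turn": 0, "jaw": 255}
    - {"xyz": [-0.05, 0.05, 0.6], "turn": 0, "jaw": 255}
    - {"xyz": [-0.05, 0.05, 0.65], "turn": 0, "jaw": 255}
    - {"xyz": [-0.05, 0.05, 0.65], "turn": 0, "jaw": 255}

```text
clock: 21.3
position: [0.5242, 0.1738, 0.0832]
ee_rot: [0.18, 3.124, 0.002]
force: [-0.1, 0.9, -2.0]
width: 0.212
```

```bash
python3 tip.py -42 135 .054
```

```text
t 21.3 tip base world [0.5803 0.1679 0.0538] bar mm [-41.99 135.25] yaw -6.45 tilt x,y 0.002 0.0061 F [-0.11  0.9  -2.02] w 0.212
  move tool cm [ 0.   -0.03 -0.02] turn -0.0
```

>>> arm_command:
  deltas:
    - {"xyz": [0, -0.21, 0], "turn": 0, "jaw": 255}
    - {"xyz": [0, -0.42, 0], "turn": 0, "jaw": 255}
    - {"xyz": [0, -0.63, 0], "turn": 0, "jaw": 255}
    - {"xyz": [0, -0.84, 0], "turn": 0, "jaw": 255}
    - {"xyz": [0, -1.05, 0], "turn": 0, "jaw": 255}

```text
clock: 21.72
position: [0.523, 0.1631, 0.0832]
ee_rot: [0.18, 3.124, 0.002]
force: [-0.2, 0.4, -3.1]
width: 0.211
```

```bash
python3 tip.py -42 124.5 .054
```

```text
t 21.72 tip base world [0.5791 0.1572 0.0539] bar mm [-41.97 124.44] yaw -6.46 tilt x,y 0.0021 0.0061 F [-0.18  0.41 -3.11] w 0.211
  move tool cm [ 0.    0.   -0.01] turn -0.01
```

Excellent tracking; drag on in batches.

>>> arm_command:
  deltas:
    - {"xyz": [0, -0.21, 0], "turn": 0, "jaw": 255}
    - {"xyz": [0, -0.42, 0], "turn": 0, "jaw": 255}
    - {"xyz": [0, -0.63, 0], "turn": 0, "jaw": 255}
    - {"xyz": [0, -0.84, 0], "turn": 0, "jaw": 255}
    - {"xyz": [0, -1.05, 0], "turn": 0, "jaw": 255}

```text
clock: 22.13
position: [0.5218, 0.1524, 0.0832]
ee_rot: [0.181, 3.124, 0.002]
force: [0.4, 0.6, -1.7]
width: 0.213
```

>>> arm_command:
  deltas:
    - {"xyz": [0, -0.21, 0], "turn": 0, "jaw": 255}
    - {"xyz": [0, -0.42, 0], "turn": 0, "jaw": 255}
    - {"xyz": [0, -0.63, 0], "turn": 0, "jaw": 255}
    - {"xyz": [0, -0.84, 0], "turn": 0, "jaw": 255}
    - {"xyz": [0, -1.05, 0], "turn": 0, "jaw": 255}

```text
clock: 22.55
position: [0.5206, 0.1418, 0.0832]
ee_rot: [0.181, 3.124, 0.002]
force: [0.6, -0.3, -3.3]
width: 0.212
```

>>> arm_command:
  deltas:
    - {"xyz": [0, -0.21, 0], "turn": 0, "jaw": 255}
    - {"xyz": [0, -0.42, 0], "turn": 0, "jaw": 255}
    - {"xyz": [0, -0.63, 0], "turn": 0, "jaw": 255}
    - {"xyz": [0, -0.84, 0], "turn": 0, "jaw": 255}
    - {"xyz": [0, -1.05, 0], "turn": 0, "jaw": 255}

```text
clock: 22.97
position: [0.5193, 0.1311, 0.0832]
ee_rot: [0.18, 3.124, 0.002]
force: [-0.8, 0.3, -2.2]
width: 0.215
```

```bash
python3 tip.py -42 82 .054
```

```text
t 22.97 tip base world [0.5754 0.1252 0.0538] bar mm [-42.06  92.25] yaw -6.46 tilt x,y 0.0021 0.006 F [-0.78  0.28 -2.23] w 0.215
  move tool cm [-0.01 -1.03 -0.02] turn -0.01
```

>>> arm_command:
  deltas:
    - {"xyz": [0, -0.21, 0], "turn": 0, "jaw": 255}
    - {"xyz": [0, -0.42, 0], "turn": 0, "jaw": 255}
    - {"xyz": [0, -0.63, 0], "turn": 0, "jaw": 255}
    - {"xyz": [0, -0.84, 0], "turn": 0, "jaw": 255}
    - {"xyz": [0, -1.05, 0], "turn": 0, "jaw": 255}

```text
clock: 23.38
position: [0.5181, 0.1206, 0.0832]
ee_rot: [0.181, 3.124, 0.002]
force: [0.6, -0.2, -1.9]
width: 0.218
```

>>> arm_command:
  deltas:
    - {"xyz": [0, -0.21, 0], "turn": 0, "jaw": 255}
    - {"xyz": [0, -0.42, 0], "turn": 0, "jaw": 255}
    - {"xyz": [0, -0.63, 0], "turn": 0, "jaw": 255}
    - {"xyz": [0, -0.84, 0], "turn": 0, "jaw": 255}
    - {"xyz": [0, -1.05, 0], "turn": 0, "jaw": 255}

```text
clock: 23.8
position: [0.5168, 0.1099, 0.0832]
ee_rot: [0.18, 3.124, 0.002]
force: [0.8, -0.0, -1.5]
width: 0.216
```

>>> arm_command:
  deltas:
    - {"xyz": [0, -0.21, 0], "turn": 0, "jaw": 255}
    - {"xyz": [0, -0.42, 0], "turn": 0, "jaw": 255}
    - {"xyz": [0, -0.63, 0], "turn": 0, "jaw": 255}
    - {"xyz": [0, -0.84, 0], "turn": 0, "jaw": 255}
    - {"xyz": [0, -1.05, 0], "turn": 0, "jaw": 255}

```text
clock: 24.22
position: [0.5156, 0.0993, 0.0831]
ee_rot: [0.18, 3.124, 0.002]
force: [-0.1, 0.6, -2.3]
width: 0.215
```

>>> arm_command:
  deltas:
    - {"xyz": [0, -0.21, 0], "turn": 0, "jaw": 255}
    - {"xyz": [0, -0.42, 0], "turn": 0, "jaw": 255}
    - {"xyz": [0, -0.63, 0], "turn": 0, "jaw": 255}
    - {"xyz": [0, -0.84, 0], "turn": 0, "jaw": 255}
    - {"xyz": [0, -1.05, 0], "turn": 0, "jaw": 255}

```text
clock: 24.63
position: [0.5144, 0.0886, 0.0831]
ee_rot: [0.18, 3.124, 0.002]
force: [-0.2, -0.0, -3.0]
width: 0.213
```

```bash
python3 tip.py -42 45 .054
```

```text
t 24.63 tip base world [0.5705 0.0827 0.0538] bar mm [-42.13  49.48] yaw -6.46 tilt x,y 0.0023 0.0062 F [-0.23 -0.01 -3.05] w 0.213
  move tool cm [-0.01 -0.45 -0.02] turn -0.01
```

>>> arm_command:
  deltas:
    - {"xyz": [-0.01, -0.22, 0], "turn": 0, "jaw": 255}
    - {"xyz": [-0.01, -0.44, 0], "turn": 0, "jaw": 255}
    - {"xyz": [-0.1, -0.64, 0], "turn": 0, "jaw": 255}
    - {"xyz": [-0.18, -0.83, 0], "turn": 0, "jaw": 255}
    - {"xyz": [-0.265, -1.02, 0], "turn": 0, "jaw": 255}

```text
clock: 25.05
position: [0.5159, 0.078, 0.0831]
ee_rot: [0.181, 3.124, 0.002]
force: [-0.0, -0.1, -2.0]
width: 0.215
```

>>> arm_command:
  deltas:
    - {"xyz": [-0.085, -0.19, 0], "turn": 0, "jaw": 255}
    - {"xyz": [-0.17, -0.38, 0], "turn": 0, "jaw": 255}
    - {"xyz": [-0.255, -0.57, 0], "turn": 0, "jaw": 255}
    - {"xyz": [-0.34, -0.76, 0], "turn": 0, "jaw": 255}
    - {"xyz": [-0.425, -0.955, 0], "turn": 0, "jaw": 255}

```text
clock: 25.47
position: [0.5191, 0.0678, 0.0832]
ee_rot: [0.18, 3.124, 0.002]
force: [-0.0, 1.0, -2.5]
width: 0.215
```

```bash
python3 tip.py -22 0 .054
```

```text
t 25.47 tip base world [0.5752 0.0619 0.0538] bar mm [-35.14  29.32] yaw -6.46 tilt x,y 0.0022 0.0061 F [-0.    0.97 -2.5 ] w 0.215
  move tool cm [-1.32 -2.93 -0.01] turn -0.01
```

>>> arm_command:
  deltas:
    - {"xyz": [-0.09, -0.19, 0], "turn": 0, "jaw": 255}
    - {"xyz": [-0.175, -0.38, 0], "turn": 0, "jaw": 255}
    - {"xyz": [-0.26, -0.57, 0], "turn": 0, "jaw": 255}
    - {"xyz": [-0.345, -0.76, 0], "turn": 0, "jaw": 255}
    - {"xyz": [-0.43, -0.955, 0], "turn": 0, "jaw": 255}

```text
clock: 25.88
position: [0.5223, 0.0577, 0.0832]
ee_rot: [0.18, 3.124, 0.002]
force: [-0.6, 0.7, -2.0]
width: 0.214
```

>>> arm_command:
  deltas:
    - {"xyz": [-0.085, -0.19, 0], "turn": 0, "jaw": 255}
    - {"xyz": [-0.17, -0.38, 0], "turn": 0, "jaw": 255}
    - {"xyz": [-0.255, -0.57, 0], "turn": 0, "jaw": 255}
    - {"xyz": [-0.34, -0.76, 0], "turn": 0, "jaw": 255}
    - {"xyz": [-0.425, -0.955, 0], "turn": 0, "jaw": 255}

```text
clock: 26.3
position: [0.5255, 0.0475, 0.0832]
ee_rot: [0.18, 3.124, 0.002]
force: [-0.5, 0.3, -2.0]
width: 0.215
```

```bash
python3 tip.py -22 0 .054
```

```text
t 26.3 tip base world [0.5816 0.0416 0.0538] bar mm [-26.48   9.86] yaw -6.46 tilt x,y 0.0022 0.0062 F [-0.52  0.35 -1.98] w 0.215
  move tool cm [-0.45 -0.99 -0.01] turn -0.01
```

Apex: five rows to it, then back down the other leg.

>>> arm_command:
  deltas:
    - {"xyz": [-0.09, -0.2, 0], "turn": 0, "jaw": 255}
    - {"xyz": [-0.18, -0.4, 0], "turn": 0, "jaw": 255}
    - {"xyz": [-0.27, -0.6, 0], "turn": 0, "jaw": 255}
    - {"xyz": [-0.36, -0.8, 0], "turn": 0, "jaw": 255}
    - {"xyz": [-0.445, -0.98, 0], "turn": 0, "jaw": 255}

```text
clock: 26.72
position: [0.5289, 0.037, 0.0833]
ee_rot: [0.18, 3.124, 0.002]
force: [0.4, 0.3, -1.7]
width: 0.217
```

```bash
python3 tip.py -42 -45 .054
```

```text
t 26.72 tip base world [0.585  0.0311 0.0539] bar mm [-21.96  -0.19] yaw -6.46 tilt x,y 0.0022 0.0062 F [ 0.4   0.3  -1.69] w 0.217
  move tool cm [ 1.99 -4.49 -0.04] turn -0.01
```

>>> arm_command:
  deltas:
    - {"xyz": [0.085, -0.19, 0], "turn": 0, "jaw": 255}
    - {"xyz": [0.17, -0.38, 0], "turn": 0, "jaw": 255}
    - {"xyz": [0.255, -0.57, 0], "turn": 0, "jaw": 255}
    - {"xyz": [0.34, -0.76, 0], "turn": 0, "jaw": 255}
    - {"xyz": [0.425, -0.955, 0], "turn": 0, "jaw": 255}

```text
clock: 27.13
position: [0.5234, 0.0279, 0.0832]
ee_rot: [0.18, 3.124, 0.002]
force: [0.0, -0.5, -2.2]
width: 0.215
```

>>> arm_command:
  deltas:
    - {"xyz": [0.085, -0.19, 0], "turn": 0, "jaw": 255}
    - {"xyz": [0.17, -0.38, 0], "turn": 0, "jaw": 255}
    - {"xyz": [0.255, -0.57, 0], "turn": 0, "jaw": 255}
    - {"xyz": [0.34, -0.76, 0], "turn": 0, "jaw": 255}
    - {"xyz": [0.425, -0.955, 0], "turn": 0, "jaw": 255}

```text
clock: 27.55
position: [0.518, 0.0187, 0.0831]
ee_rot: [0.18, 3.124, 0.002]
force: [0.2, 0.9, -2.1]
width: 0.213
```

```bash
python3 tip.py -42 -45 .054
```

```text
t 27.55 tip base world [0.5741 0.0127 0.0537] bar mm [-30.73 -19.63] yaw -6.46 tilt x,y 0.0022 0.0061 F [ 0.21  0.91 -2.06] w 0.213
  move tool cm [ 1.12 -2.54 -0.04] turn -0.01
```

>>> arm_command:
  deltas:
    - {"xyz": [0.085, -0.19, -0.02], "turn": 0, "jaw": 255}
    - {"xyz": [0.17, -0.38, -0.02], "turn": 0, "jaw": 255}
    - {"xyz": [0.255, -0.57, -0.02], "turn": 0, "jaw": 255}
    - {"xyz": [0.34, -0.76, -0.02], "turn": 0, "jaw": 255}
    - {"xyz": [0.425, -0.96, -0.02], "turn": 0, "jaw": 255}

```text
clock: 27.97
position: [0.5125, 0.0095, 0.0833]
ee_rot: [0.18, 3.124, 0.002]
force: [0.6, 0.6, -1.8]
width: 0.214
```

>>> arm_command:
  deltas:
    - {"xyz": [0.085, -0.19, 0], "turn": 0, "jaw": 255}
    - {"xyz": [0.17, -0.38, 0], "turn": 0, "jaw": 255}
    - {"xyz": [0.255, -0.57, 0], "turn": 0, "jaw": 255}
    - {"xyz": [0.34, -0.76, 0], "turn": 0, "jaw": 255}
    - {"xyz": [0.425, -0.96, 0], "turn": 0, "jaw": 255}

```text
clock: 28.38
position: [0.5071, 0.0003, 0.0832]
ee_rot: [0.18, 3.124, 0.002]
force: [0.2, 0.5, -2.0]
width: 0.216
```

```bash
python3 tip.py -42 -45 .054
```

```text
t 28.38 tip base world [ 0.5632 -0.0056  0.0538] bar mm [-39.48 -39.11] yaw -6.45 tilt x,y 0.0022 0.0062 F [ 0.19  0.48 -1.98] w 0.216
  move tool cm [ 0.25 -0.59 -0.02] turn -0.0
```

>>> arm_command:
  deltas:
    - {"xyz": [0.085, -0.195, 0], "turn": 0, "jaw": 255}
    - {"xyz": [0.17, -0.39, 0], "turn": 0, "jaw": 255}
    - {"xyz": [0.25, -0.585, 0], "turn": 0, "jaw": 255}
    - {"xyz": [0.255, -0.79, 0], "turn": 0, "jaw": 255}
    - {"xyz": [0.255, -1.0, 0], "turn": 0, "jaw": 255}

```text
clock: 28.8
position: [0.5033, -0.0095, 0.0831]
ee_rot: [0.18, 3.124, 0.002]
force: [0.8, -0.7, -2.8]
width: 0.217
```

>>> arm_command:
  deltas:
    - {"xyz": [0, -0.21, 0], "turn": 0, "jaw": 255}
    - {"xyz": [0, -0.42, 0], "turn": 0, "jaw": 255}
    - {"xyz": [0, -0.63, 0], "turn": 0, "jaw": 255}
    - {"xyz": [0, -0.84, 0], "turn": 0, "jaw": 255}
    - {"xyz": [0, -1.05, 0], "turn": 0, "jaw": 255}

```text
clock: 29.22
position: [0.5021, -0.0202, 0.0831]
ee_rot: [0.18, 3.124, 0.002]
force: [-0.2, 0.4, -1.8]
width: 0.212
```

>>> arm_command:
  deltas:
    - {"xyz": [0, -0.21, 0], "turn": 0, "jaw": 255}
    - {"xyz": [0, -0.42, 0], "turn": 0, "jaw": 255}
    - {"xyz": [0, -0.63, 0], "turn": 0, "jaw": 255}
    - {"xyz": [0, -0.84, 0], "turn": 0, "jaw": 255}
    - {"xyz": [0, -1.05, 0], "turn": 0, "jaw": 255}

```text
clock: 29.63
position: [0.5009, -0.0308, 0.0831]
ee_rot: [0.18, 3.124, 0.002]
force: [-0.4, 1.4, -3.1]
width: 0.215
```

```bash
python3 tip.py -42 -135 .054
```

```text
t 29.63 tip base world [ 0.557  -0.0368  0.0537] bar mm [-42.15 -70.76] yaw -6.46 tilt x,y 0.0022 0.0062 F [-0.37  1.37 -3.12] w 0.215
  move tool cm [-0.03 -6.43 -0.04] turn -0.01
```

>>> arm_command:
  deltas:
    - {"xyz": [-0.01, -0.21, -0.02], "turn": 0, "jaw": 255}
    - {"xyz": [-0.01, -0.42, -0.02], "turn": 0, "jaw": 255}
    - {"xyz": [-0.01, -0.63, -0.02], "turn": 0, "jaw": 255}
    - {"xyz": [-0.01, -0.84, -0.02], "turn": 0, "jaw": 255}
    - {"xyz": [-0.01, -1.05, -0.02], "turn": 0, "jaw": 255}

```text
clock: 30.05
position: [0.4997, -0.0415, 0.0833]
ee_rot: [0.18, 3.124, 0.002]
force: [-0.8, 0.6, -2.3]
width: 0.217
```

>>> arm_command:
  deltas:
    - {"xyz": [0, -0.21, 0], "turn": 0, "jaw": 255}
    - {"xyz": [0, -0.42, 0], "turn": 0, "jaw": 255}
    - {"xyz": [0, -0.63, 0], "turn": 0, "jaw": 255}
    - {"xyz": [0, -0.84, 0], "turn": 0, "jaw": 255}
    - {"xyz": [0, -1.05, 0], "turn": 0, "jaw": 255}

```text
clock: 30.47
position: [0.4985, -0.0521, 0.0833]
ee_rot: [0.18, 3.124, 0.002]
force: [-0.1, 0.5, -2.7]
width: 0.214
```

>>> arm_command:
  deltas:
    - {"xyz": [0, -0.21, 0], "turn": 0, "jaw": 255}
    - {"xyz": [0, -0.42, 0], "turn": 0, "jaw": 255}
    - {"xyz": [0, -0.63, 0], "turn": 0, "jaw": 255}
    - {"xyz": [0, -0.84, 0], "turn": 0, "jaw": 255}
    - {"xyz": [0, -1.05, 0], "turn": 0, "jaw": 255}

```text
clock: 30.88
position: [0.4973, -0.0627, 0.0832]
ee_rot: [0.18, 3.124, 0.002]
force: [0.2, 0.3, -2.7]
width: 0.217
```

>>> arm_command:
  deltas:
    - {"xyz": [0, -0.21, 0], "turn": 0, "jaw": 255}
    - {"xyz": [0, -0.42, 0], "turn": 0, "jaw": 255}
    - {"xyz": [0, -0.63, 0], "turn": 0, "jaw": 255}
    - {"xyz": [0, -0.84, 0], "turn": 0, "jaw": 255}
    - {"xyz": [0, -1.05, 0], "turn": 0, "jaw": 255}

```text
clock: 31.3
position: [0.496, -0.0734, 0.0832]
ee_rot: [0.18, 3.124, 0.002]
force: [-0.4, -0.1, -1.8]
width: 0.218
```

```bash
python3 tip.py -42 -135 .054
```

```text
t 31.3 tip base world [ 0.5521 -0.0794  0.0538] bar mm [ -42.22 -113.61] yaw -6.46 tilt x,y 0.0021 0.0062 F [-0.43 -0.14 -1.83] w 0.218
  move tool cm [-0.03 -2.14 -0.02] turn -0.01
```

>>> arm_command:
  deltas:
    - {"xyz": [-0.02, -0.21, 0], "turn": 0, "jaw": 255}
    - {"xyz": [-0.02, -0.42, 0], "turn": 0, "jaw": 255}
    - {"xyz": [-0.02, -0.63, 0], "turn": 0, "jaw": 255}
    - {"xyz": [-0.02, -0.84, 0], "turn": 0, "jaw": 255}
    - {"xyz": [-0.02, -1.05, 0], "turn": 0, "jaw": 255}

```text
clock: 31.72
position: [0.495, -0.084, 0.0832]
ee_rot: [0.18, 3.124, 0.002]
force: [0.1, 0.2, -2.2]
width: 0.215
```

>>> arm_command:
  deltas:
    - {"xyz": [0, -0.21, 0], "turn": 0, "jaw": 255}
    - {"xyz": [0, -0.42, 0], "turn": 0, "jaw": 255}
    - {"xyz": [0, -0.63, 0], "turn": 0, "jaw": 255}
    - {"xyz": [0, -0.84, 0], "turn": 0, "jaw": 255}
    - {"xyz": [0, -1.07, 0], "turn": 0, "jaw": 255}

```text
clock: 32.13
position: [0.4938, -0.0948, 0.0832]
ee_rot: [0.18, 3.124, 0.002]
force: [-1.1, 1.3, -3.4]
width: 0.217
```

```bash
python3 tip.py -42 -135 .054
python3 - <<'E'
from h import *
d=snap('scene','s15.png'); f=cv2.cvtColor(d['frame'],cv2.COLOR_RGB2BGR); cv2.imwrite('pics/s15b.png',cv2.resize(f[140:260,180:340],None,fx=5,fy=5,interpolation=cv2.INTER_CUBIC))
E
python3 tip.py -42 -135 .054
```

```text
t 32.13 tip base world [ 0.5498 -0.1007  0.0538] bar mm [ -42.07 -135.13] yaw -6.45 tilt x,y 0.0021 0.0062 F [-1.14  1.28 -3.41] w 0.217
  move tool cm [-0.01  0.01 -0.02] turn 0.0
t 32.18 tip base world [ 0.5497 -0.1014  0.0537] bar mm [ -42.11 -135.83] yaw -6.49 tilt x,y 0.002 0.0058 F [-0.41 -0.04 -2.72] w 0.22
  move tool cm [-0.01  0.08 -0.03] turn -0.04
```

View pics/s15b.png

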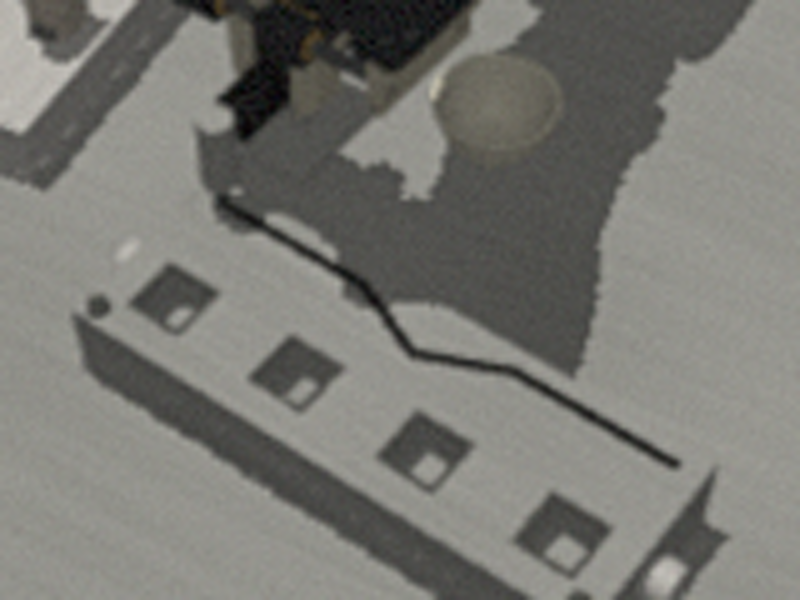

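>>> arm_command:
  deltas:
    - {"xyz": [0, 0, -0.8], "turn": 0, "jaw": 255}
    - {"xyz": [0, 0, -2], "turn": 0, "jaw": 255}
    - {"xyz": [0, 0, -4], "turn": 0, "jaw": 255}
    - {"xyz": [0, 0, -5.5], "turn": 0, "jaw": 255}
    - {"xyz": [0, 0, -6], "turn": 0, "jaw": 255}

```text
clock: 32.6
position: [0.4943, -0.0951, 0.1462]
ee_rot: [0.18, 3.121, 0.001]
force: [0.2, 0.3, -2.1]
width: 0.209
```

```bash
python3 plan.py .4388 .3723 .14 96.86
```

```text
t 32.6 p [ 0.4943 -0.0951  0.1462] F [ 0.2   0.3  -2.14] w 0.209 q [ 0.73  0.46 -0.85  1.93  0.43  0.93  1.13]
[[-0.993  0.115  0.016]
 [ 0.115  0.993 -0.   ]
 [-0.015  0.002 -1.   ]]
heading 83.39 delta cm [10.9  45.79  0.52] turn -13.47 rows>= 11.3 1.9
```

>>> arm_command:
  deltas:
    - {"xyz": [0.6, 2.5, 0], "turn": 0, "jaw": 255}
    - {"xyz": [1.3, 5.5, 0], "turn": 0, "jaw": 255}
    - {"xyz": [2.1, 9, 0], "turn": 0, "jaw": 255}
    - {"xyz": [2.9, 12.3, 0], "turn": 0, "jaw": 255}
    - {"xyz": [3.7, 15.6, 0], "turn": 0, "jaw": 255}

```text
clock: 33.02
position: [0.475, 0.0655, 0.1462]
ee_rot: [0.181, 3.12, 0.001]
force: [1.4, -0.4, -2.6]
width: 0.216
```

>>> arm_command:
  deltas:
    - {"xyz": [0.8, 3.3, 0], "turn": 0, "jaw": 255}
    - {"xyz": [1.6, 6.6, 0], "turn": 0, "jaw": 255}
    - {"xyz": [2.4, 9.9, 0], "turn": 0, "jaw": 255}
    - {"xyz": [3.1, 13.2, 0], "turn": 0, "jaw": 255}
    - {"xyz": [3.9, 16.4, 0], "turn": 0, "jaw": 255}

```text
clock: 33.43
position: [0.4549, 0.2346, 0.1462]
ee_rot: [0.181, 3.12, 0.001]
force: [1.0, -0.3, -2.8]
width: 0.214
```

```bash
python3 plan.py .4388 .3723 .12 96.86
python3 - <<'E'
from h import *
snap('top','t16.png')
E
```

```text
t 33.433 p [0.4549 0.2346 0.1462] F [ 0.95 -0.35 -2.78] w 0.214 q [ 0.05  0.47 -0.86  1.91  0.45  0.95  0.43]
[[-0.993  0.116  0.016]
 [ 0.116  0.993 -0.   ]
 [-0.016  0.002 -1.   ]]
heading 83.36 delta cm [ 3.23 13.49  2.59] turn -13.5 rows>= 3.4 1.9
```

View pics/t16.png

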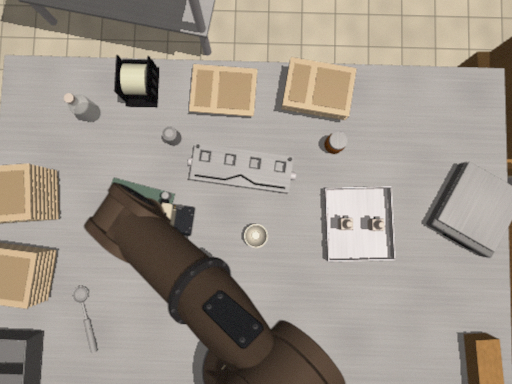

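>>> arm_command:
  deltas:
    - {"xyz": [0.7, 3.3, 0.4], "turn": -4, "jaw": 255}
    - {"xyz": [1.5, 6.6, 0.8], "turn": -8, "jaw": 255}
    - {"xyz": [2.3, 9.9, 1.5], "turn": -13.5, "jaw": 255}
    - {"xyz": [3, 12.6, 2.2], "turn": -13.5, "jaw": 255}
    - {"xyz": [3, 12.6, 2.4], "turn": -13.5, "jaw": 255}

```text
clock: 33.9
position: [0.4343, 0.3781, 0.124]
ee_rot: [-0.209, 3.119, 0.017]
force: [-0.9, -0.1, -2.4]
width: 0.217
```

>>> arm_command:
  deltas:
    - {"xyz": [0, 0, 0], "turn": 0, "jaw": 255}
    - {"xyz": [0, 0, 0], "turn": 0, "jaw": 255}
    - {"xyz": [0, 0, 0], "turn": 0, "jaw": 255}

```text
clock: 34.15
position: [0.4346, 0.3772, 0.1242]
ee_rot: [-0.207, 3.119, 0.016]
force: [0.6, -0.4, -2.1]
width: 0.215
```

```bash
python3 plan.py .4388 .3723 .0345 96.86; python3 tip.py
```

```text
t 34.15 p [0.4346 0.3772 0.1242] F [ 0.63 -0.36 -2.07] w 0.215 q [-0.22  0.61 -0.87  1.78  0.56  0.99  0.4 ]
[[-0.991 -0.132  0.015]
 [-0.132  0.991  0.011]
 [-0.017  0.009 -1.   ]]
heading 97.61 delta cm [-0.2  -0.62  8.97] turn 0.75 rows>= 2.2 0.1
t 34.15 tip base world [0.4905 0.3854 0.0951] bar mm [-155.63  341.3 ] yaw 7.75 tilt x,y 0.007 0.0134 F [ 0.63 -0.36 -2.07] w 0.215
```

>>> arm_command:
  deltas:
    - {"xyz": [-0.2, -0.6, 2.5], "turn": 0.7, "jaw": 255}
    - {"xyz": [-0.2, -0.6, 5], "turn": 0.7, "jaw": 255}
    - {"xyz": [-0.2, -0.6, 7.2], "turn": 0.7, "jaw": 255}
    - {"xyz": [-0.2, -0.6, 8.3], "turn": 0.7, "jaw": 255}
    - {"xyz": [-0.2, -0.6, 8.7], "turn": 0.7, "jaw": 255}

```text
clock: 34.57
position: [0.4388, 0.3705, 0.0358]
ee_rot: [-0.186, 3.121, 0.013]
force: [-1.1, -1.3, -2.3]
width: 0.218
```

>>> arm_command:
  deltas:
    - {"xyz": [0, 0, 0], "turn": 0, "jaw": 255}
    - {"xyz": [0, 0, 0], "turn": 0, "jaw": 255}

```text
clock: 34.73
position: [0.4394, 0.3704, 0.0366]
ee_rot: [-0.185, 3.121, 0.013]
force: [-0.6, -1.0, -1.5]
width: 0.215
```

```bash
python3 plan.py .4388 .3723 .0325 96.86; python3 tip.py
```

```text
t 34.733 p [0.4394 0.3704 0.0366] F [-0.62 -1.04 -1.47] w 0.215 q [-0.26  0.71 -0.78  1.86  0.67  0.84  0.3 ]
[[-0.993 -0.118  0.015]
 [-0.118  0.993  0.009]
 [-0.016  0.008 -1.   ]]
heading 96.77 delta cm [0.04 0.19 0.41] turn -0.09 rows>= 0.1 0.0
t 34.73 tip base world [0.4954 0.3778 0.0074] bar mm [-149.91  334.23] yaw 6.92 tilt x,y 0.006 0.0116 F [-0.62 -1.04 -1.47] w 0.215
```

>>> arm_command:
  deltas:
    - {"xyz": [0, 0, 0.15], "turn": 0, "jaw": 255}
    - {"xyz": [0, 0, 0.3], "turn": 0, "jaw": 255}
    - {"xyz": [0, 0, 0.4], "turn": 0, "jaw": 255}
    - {"xyz": [0, 0, 0.4], "turn": 0, "jaw": 255}

```text
clock: 35.07
position: [0.4398, 0.3707, 0.033]
ee_rot: [-0.185, 3.12, 0.014]
force: [0.6, -0.1, -1.9]
width: 0.218
```

```bash
python3 plan.py .4388 .3723 .0325 96.86; python3 tip.py
```

```text
t 35.067 p [0.4398 0.3707 0.033 ] F [ 0.57 -0.1  -1.87] w 0.218 q [-0.27  0.71 -0.78  1.86  0.68  0.83  0.3 ]
[[-0.993 -0.118  0.016]
 [-0.118  0.993  0.01 ]
 [-0.017  0.008 -1.   ]]
heading 96.77 delta cm [0.08 0.17 0.05] turn -0.09 rows>= 0.0 0.0
t 35.07 tip base world [0.4958 0.3781 0.0039] bar mm [-149.52  334.62] yaw 6.92 tilt x,y 0.0069 0.0121 F [ 0.57 -0.1  -1.87] w 0.218
```

>>> arm_command:
  deltas:
    - {"xyz": [0, 0, 0.08], "turn": 0, "jaw": 255}
    - {"xyz": [0, 0, 0.08], "turn": 0, "jaw": 255}
    - {"xyz": [0, 0, 0.08], "turn": 0, "jaw": 200}
    - {"xyz": [0, 0, 0.08], "turn": 0, "jaw": 180}
    - {"xyz": [0, 0, 0.08], "turn": 0, "jaw": 160}

```text
clock: 35.48
position: [0.4398, 0.3709, 0.0323]
ee_rot: [-0.185, 3.12, 0.015]
force: [-0.0, 0.1, 0.2]
width: 0.314
```

>>> arm_command:
  deltas:
    - {"xyz": [0, 0, 0], "turn": 0, "jaw": 120}
    - {"xyz": [0, 0, 0], "turn": 0, "jaw": 90}
    - {"xyz": [0, 0, 0], "turn": 0, "jaw": 60}
    - {"xyz": [0, 0, 0], "turn": 0, "jaw": 60}
    - {"xyz": [0, 0, 0], "turn": 0, "jaw": 60}

```text
clock: 35.9
position: [0.4397, 0.3709, 0.0322]
ee_rot: [-0.185, 3.12, 0.015]
force: [-0.2, -0.7, -1.3]
width: 0.676
```

```bash
python3 plan.py .4388 .3723 .0325 96.86
```

```text
t 35.9 p [0.4397 0.3709 0.0322] F [-0.16 -0.7  -1.28] w 0.676 q [-0.27  0.71 -0.78  1.86  0.68  0.83  0.3 ]
[[-0.993 -0.118  0.016]
 [-0.118  0.993  0.01 ]
 [-0.017  0.008 -1.   ]]
heading 96.78 delta cm [ 0.08  0.15 -0.03] turn -0.08 rows>= 0.0 0.0
```

>>> arm_command:
  deltas:
    - {"xyz": [0, 0, -1], "turn": 0, "jaw": 60}
    - {"xyz": [0, 0, -3], "turn": 0, "jaw": 60}
    - {"xyz": [0, 0, -6], "turn": 0, "jaw": 60}
    - {"xyz": [0, 0, -10], "turn": 0, "jaw": 60}
    - {"xyz": [0, 0, -14], "turn": 0, "jaw": 60}

```text
clock: 36.32
position: [0.4367, 0.3691, 0.1739]
ee_rot: [-0.186, 3.121, 0.014]
force: [0.9, -0.0, -0.7]
width: 0.766
```

>>> arm_command:
  deltas:
    - {"xyz": [1.5, -3, 0], "turn": 0, "jaw": 0}
    - {"xyz": [3, -6.5, 0], "turn": 0, "jaw": 0}
    - {"xyz": [4.5, -10, 0], "turn": 0, "jaw": 0}
    - {"xyz": [5, -12.5, 0], "turn": 0, "jaw": 0}
    - {"xyz": [5, -13, 0], "turn": 0, "jaw": 0}

```text
clock: 36.73
position: [0.4016, 0.2291, 0.1721]
ee_rot: [-0.182, 3.122, 0.007]
force: [0.6, 0.5, 0.1]
width: 0.995
```

Run:
```python
from h import *
o,r=st()
for n in('scene','top','wrist'):
    d=snap(n,n+'17.png');P=cloud(d)
    m=(P[...,0]>.3)&(P[...,0]<.55)&(P[...,1]>.3)&(P[...,1]<.5)&(P[...,2]>.05)&(P[...,2]<.075)
    if m.sum()>20:
        q=P[m];print(n,len(q),cv2.minAreaRect((q[:,:2]*1000).astype(np.float32)),q[:,2].mean(), q[:,2].std())
```

```text
t 36.733 p [0.4016 0.2291 0.1721] F [0.56 0.46 0.09] w 0.995 q [ 0.15  0.39 -0.99  1.98  0.41  0.96  0.64]
[[-0.993 -0.116  0.014]
 [-0.116  0.993  0.005]
 [-0.014  0.003 -1.   ]]
scene 407 ((446.5357971191406, 370.75567626953125), (121.2352294921875, 20.63768196105957), 6.515890121459961) 0.06187623712196063 0.0030175252179062253
top 107 ((482.3037109375, 375.347412109375), (48.062957763671875, 19.36030387878418), 4.972310543060303) 0.0607119033412911 0.003601423409154993
wrist 2084 ((425.140625, 369.4278259277344), (76.666748046875, 20.002866744995117), 6.590763568878174) 0.06129224785867558 0.0033762457655970375
```

View pics/scene17.png

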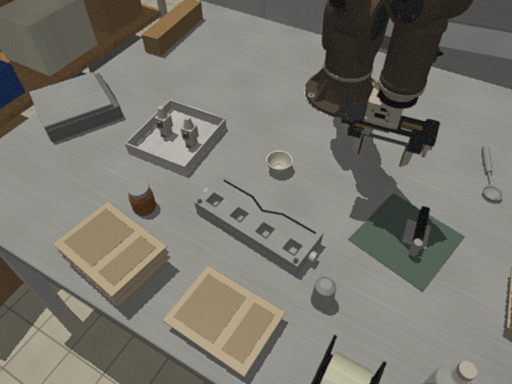

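View pics/top17.png

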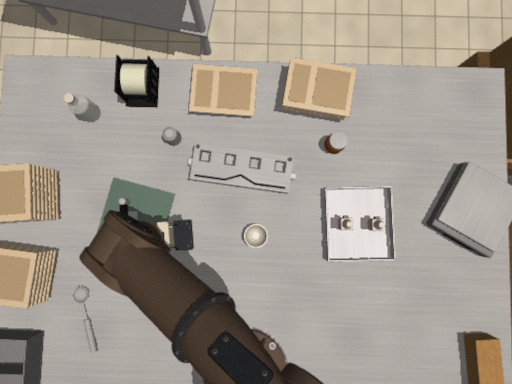

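>>> arm_command:
  deltas:
    - {"xyz": [0, 0, -1], "turn": 0, "jaw": 0}
    - {"xyz": [0, 0, -2], "turn": 0, "jaw": 0}
    - {"xyz": [0, 0, -2], "turn": 0, "jaw": 0}
    - {"xyz": [0, 0, -2], "turn": 0, "jaw": 0}
    - {"xyz": [0, 0, -2], "turn": 0, "jaw": 0}

```text
clock: 37.3
position: [0.4027, 0.2347, 0.193]
ee_rot: [-0.185, 3.12, 0.015]
force: [0.3, -0.3, -0.9]
width: 0.999
```

Run:
```python
from h import *
d=snap('scene','s18.png');P=cloud(d)
def rect(b,z0,z1,nm):
    m=(P[...,0]>b[0])&(P[...,0]<b[1])&(P[...,1]>b[2])&(P[...,1]<b[3])&(P[...,2]>z0)&(P[...,2]<z1);q=P[m]
    print(nm,len(q),cv2.minAreaRect((q[:,:2]*1000).astype(np.float32)),q[:,2].max())
rect((.25,.55,.3,.5),.05,.07,'scraper');rect((.34,.56,-.46,-.2),.085,.12,'nozzles');rect((.2,.45,-.1,.15),.01,.05,'ram');rect((.25,.6,-.5,-.18),.03,.045,'pan')
print(sign_off())
```

```text
scraper 408 ((447.12762451171875, 370.63079833984375), (121.03594970703125, 20.343435287475586), 6.757291316986084) 0.06731372771579369
nozzles 141 ((450.8034362792969, -327.98089599609375), (23.02010726928711, 111.09452819824219), 0.4532672166824341) 0.10695194345428183
ram 393 ((406.13372802734375, -21.160465240478516), (69.85696411132812, 68.19364166259766), 24.93503761291504) 0.041166198469195114
pan 840 ((449.4093933105469, -331.9593811035156), (224.80007934570312, 204.5623321533203), 3.087195634841919) 0.044888034895803286
the job is handed in; nothing more can be done
None
```

I finished the job in about 37 s of robot time and handed it in; the sign-off gave no verdict.

- **Nozzles:** Only two were fitted, in the +114 and +38 mm sockets. I pulled each straight up with its button held in (grip opening about 34 mm). Both were standing upright in the wash pan at the last check, and the pictures show all four sockets empty.
- **Seam:** I drew the scraper tip from seam_0 to seam_6 through the jog at about 2.5 cm/s. By calculation the tip's path stayed within about 0.3 mm of the seam line. The scraper was held about 3.8 mm above the bar top, which should give roughly 0.5 N of spring pressure. That force is too small for the wrist sensor to confirm.
- **Scraper:** It is back upright on the mat within about 1 mm of where it started, with its top flat at the expected height.
- **Other things:** The pan has not moved, and I saw no change in the salt shaker, spice jar or ramekin in the pictures. The gripper is open and clear of everything.
- **Disagreements between checks:** The two fixed cameras placed the bar about 2.5 mm apart along its length; I went by the wrist camera, which agreed with the top one. My final ramekin measurement (406 mm in x) differed from my first (384 mm), but the first only used its far rim, and it sits at the same pixels in both pictures.

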